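# Lay archive cartons on the imaging board and read their labels

### The arm

A 6-joint arm with a two-finger parallel gripper is mounted at the origin on the work surface. World frame = base frame: x ahead of the robot, y to its left, z up, the work surface at z = 0. Lengths are in m, angles in rad, forces in N, time in s.
With the tool pointing down it reaches from about 0.375 to 0.975 m from the base axis. Payload 3.8 kg.
Tool frame: the origin (TCP) lies where the fingers leave the gripper's body, on its centre line; the fingertips stand 73 mm ahead of it and the grasp point (between the pads) lies 54 mm ahead of it; z points along the fingers, y is the line along which they close (so a half turn about z gives the same grasp; the last joint's range is limited). The gripper opens to 85 mm and grips with 20 to 120 N. Pads are 22 mm wide; open, the fingers measure 114 mm over their backs; the gripper's body (76 mm by 85 mm) begins 54 mm behind the grasp point. The pads swing forward as they close: fully open they stand 13 mm farther back than shut.
Start: joints at [1.178, 0.264, 1.604, -0, 1.274, -0.037], TCP at [0.235, 0.633, 0.304] pointing down, gripper open.
Joint ranges: [-2.63, 2.63], [-0.94, 2.18], [0.31, 2.57], [-1.31, 4.45], [0, 2.66], [-2.55, 2.55]. Speed limits (rad/s): [2.57, 2.57, 3.14, 3.14, 3.14, 3.14].

### API

Orientations are given as a rotation vector (axis times angle).
In Python, from workcell import read_state, viewer, bot gives the robot as it stands.
- The arm moves only by the tool jog_arm, never from a script. Its argument "increments" is a list that holds one entry, the list of rows, each a list of 7 numbers: the shift along the tool's x, y, z in units of 30 mm (1.0 is 30 mm), then the turn, a rotation vector about the tool's x, y, z in units of 6 degrees (1.0 is 6 degrees), then the opening, from -1 (shut) to 1 (fully open). A call has exactly 5 rows; each row shifts and turns the commanded pose from where the row before left it, along the tool's axes as they then stand; what a row does not reach is not made up. A row lasts 1/12 s, in which the tool goes at most 41.7 mm and 7.16 degrees, less where a joint would pass 70% of its speed; a pose out of reach is approached as far as the arm can. A call is refused whole if a number of a shift passes 1 or a number of a turn 1, either way. A call with a gripper value outside its range is refused whole. The fingers move at their own pace and stop on an object; "force" is the grip in N (left out, the last holds). Time passes only in rows, so rows that do not move let the fingers close, or fill a call up. It gives the time, the measured TCP pose, the force, the opening and the grip force at its end, in the units of the state.
- read_state(): the state, without advancing time (a new reading comes with each control period).
- viewer.read_camera(name): name is "scene" or "side" or "wrist"; returns (picture, depth): 420x560x3 uint8, blue, green, red; 420x560 float32, m along the optical axis (not along the pixel's ray), 0 where there is no reading.
- viewer.camera_params(name): a dict with "fx", "fy", "cx", "cy" (pixels), "R" (3x3) and "t" (3): a world point X has camera coordinates R X + t; the wrist camera has in their place "hand_eye" (4x4, takes a point from camera to tool coordinates, whose origin is the TCP and whose axes are the flange's). Camera axes: x right, y down, z forward; pixel columns grow to the right and rows downward; lengths in m; the calibration is good to about 2 mm. A picture is of the moment at which its call begins: read the wrist's pose just before it. camera_params takes no time and is no camera call.
- bot.finish_job(): hands the job in; it is judged then, once.
The state is a dict: "time": time; "q": joint angles; "joint_vel": joint speeds; "joint_torque": joint torques, N m; "tool_pos": TCP position; "tcp_rot": TCP orientation; "wrist_force": force on the tool from outside, world axes, zero at the start; "torque": the same for the moment, N m; "width": opening from 0.0 (shut) to 1.0 (fully open); "grip_force": force on a finger pad.
Only numpy, scipy, OpenCV 4.12 (cv2) and the standard library are available. Lean on these libraries where they do the work, as an engineer would, in place of code of your own. Each camera call takes 0.05 s, during which the arm holds its last target. There are 200 camera calls.

### The job

First tip every tall carton over onto the plywood board, pushing its top while its base butts the board's edge, and slide it on so that each lies flat and wholly on the board with its label up, no end overhanging. Then take the scanner out of the cabinet's drawer and, starting with the carton farthest from the cabinet and working towards the cabinet, hold it level and steady with its window about 5 cm above the middle of each label for two seconds, never touching a carton with it. Finally lay the scanner flat, window down, back in the drawer and shut the drawer fully; leave the bottle, the beaker and the foam block where they are.

Things in the scene. Friction and masses are not known exactly. Their poses are not given: they have to be found in the camera images.
- board: plywood imaging board, fixed to the bench, 200 (x) x 540 (y) x 14 mm thick; origin at the centre of its underside. Its long -x edge, 100 mm from the origin, faces the robot and is the stop: the cartons stand on the bench in front of it, up to about 30 mm away, and fall onto its top when tipped towards +x. Yaw varies
- carton_a: archive carton of smooth coated card, 90 x 90 x 150 mm tall, 0.3 to 0.55 kg, too wide to grasp; origin at the centre of its base, z along its height (up while it stands), -x towards its labelled side. It slides easily (friction about 0.25): a push at its top slides it until its base butts the board, then tips it. Farthest from the cabinet (largest y). May be absent
- carton_a_label (a point): middle of the white 50 x 70 mm barcode label on carton a's -x side, 70 mm above its base, facing the robot while it stands; axes as the carton's (the label faces along -x). Once the carton lies on the board the label is on top, 104 mm above the bench. As it falls the carton slips back, its base ending 20 to 60 mm off the board's edge; a low push on that end slides it on
- carton_b: archive carton of smooth coated card, 90 x 90 x 150 mm tall, 0.3 to 0.55 kg, too wide to grasp; origin at the centre of its base, z along its height (up while it stands), -x towards its labelled side. It slides easily (friction about 0.25): a push at its top slides it until its base butts the board, then tips it. Middle place. May be absent
- carton_b_label (a point): middle of the white 50 x 70 mm barcode label on carton b's -x side, 70 mm above its base, facing the robot while it stands; axes as the carton's (the label faces along -x). Once the carton lies on the board the label is on top, 104 mm above the bench. As it falls the carton slips back, its base ending 20 to 60 mm off the board's edge; a low push on that end slides it on
- carton_c: archive carton of smooth coated card, 90 x 90 x 150 mm tall, 0.3 to 0.55 kg, too wide to grasp; origin at the centre of its base, z along its height (up while it stands), -x towards its labelled side. It slides easily (friction about 0.25): a push at its top slides it until its base butts the board, then tips it. Nearest the cabinet (smallest y). May be absent
- carton_c_label (a point): middle of the white 50 x 70 mm barcode label on carton c's -x side, 70 mm above its base, facing the robot while it stands; axes as the carton's (the label faces along -x). Once the carton lies on the board the label is on top, 104 mm above the bench. As it falls the carton slips back, its base ending 20 to 60 mm off the board's edge; a low push on that end slides it on
- cabinet_front (a point): low white instrument cabinet, fixed, 300 (x) x 220 (y) x 100 mm high, one drawer that opens towards its -x; this point is the middle of the top edge of its front, 100 mm above the bench; axes as the cabinet's, x pointing into it
- cabinet_drawer0 (a joint): the drawer's opening in m: 0 shut, up to 0.21 open; slides freely with about 1 N of friction and stays where it is left. The tray inside is 178 mm wide and 255 mm long, with 6 mm walls about 62 mm high; its floor is 22 mm above the bench
- cabinet_drawer0_handle (a point): middle of the steel bar handle, 11 mm thick and 110 mm long along y, 35 mm in front of the 15 mm thick drawer front, about 60 mm above the bench; moves with the drawer; the drawer front's top is about 90 mm above the bench
- scanner: grey handheld label scanner, 0.18 kg, 125 mm long along its x, lying on its flat underside in the front part of the drawer with its head deeper in the drawer; origin on the underside, 60 mm from the tail, z up. Handle 32 mm wide and 34 mm high (x from -60 to +25 mm), wider head 45 x 50 x 46 mm high at the +x end (x from 20 to 65 mm)
- scanner_grip (a point): middle of the scanner's handle where it balances (10 mm behind its origin, 20 mm above its underside); axes as the scanner's
- scanner_window (a point): middle of the dark reading window, 34 mm square, in the underside of the scanner's head, 42.5 mm ahead of its origin; it reads straight down (along the scanner's -z); axes as the scanner's
- wash_bottle: bystander: white plastic bottle, 64 mm across, 160 mm tall, beyond the end of the board, left of the cartons; origin at the centre of its underside
- beaker: bystander: clear plastic beaker, 70 mm across, 80 mm tall, left of the cartons; origin at the centre of its underside
- foam_block: bystander: black foam block 90 x 60 x 50 mm on top of the cabinet; origin at the centre of its underside

How it is judged:
By the outcome, as a careful person would: the job done as asked, in the order asked, and still so for the second after the job is handed in, with the robot touching nothing.
Of carton_a, carton_b, carton_c only 2 to 3 are there at a start; the rules pass over those that are not, and their reading is None.
At some moment in a run one of carton_a, carton_b, carton_c may be knocked a few centimetres aside while the robot is not near it.
It also fails if it takes over 210 s, if anything falls off the work surface, if the arm or the gripper's body presses on something with over 40 N, if the wrist force passes 120 N, or if a joint passes its speed limit or range.

## Working session

There is one attempt and no reset: what is moved stays moved. The work goes in short steps, Python scripts to look and compute and a tool call to move; the robot and the scene stay as the last step left them, time stands still between calls to the robot, and variables do not carry over. Pictures are saved under pics/ and viewed, at most 14 in all, crops included, and the job is handed in when it is done.

Besides the shell and the picture viewer there is one more tool, called after "Request:" as name(argument=value, ...) on one line, values as JSON. jog_arm: Moves the arm, as the interface text tells. Its arguments: {"type":"object","properties":{"increments":{"type":"array","items":{"type":"array","items":{"type":"array","items":{"type":"number"}}}},"force":{"type":"number"}},"required":["increments"]}

```bash
ls; mkdir -p pics; python3 - <<'E'
from workcell import read_state, viewer, bot
import cv2,numpy as np
print(read_state())
a,da=viewer.read_camera("scene"); b,db=viewer.read_camera("side")
cv2.imwrite("pics/s1.png",a);cv2.imwrite("pics/s2.png",b)
np.savez("pics/d1.npz",da=da,db=db)
for n in("scene","side","wrist"):print(n,viewer.camera_params(n))
E
```

```text
pics
{'time': 0.0, 'q': array([ 1.17808899e+00,  2.64705348e-01,  1.60541862e+00,  2.06040643e-05,
        1.27367841e+00, -3.69082781e-02]), 'joint_vel': array([ 0.00049258, -0.00191422,  0.00098056, -0.00024187, -0.00283881,
        0.00025059]), 'joint_torque': array([-1.14154056e-03, -5.15116274e+01, -3.67310965e+01,  1.05039981e-04,
        1.28384319e-02, -5.82606475e-06]), 'tool_pos': array([0.23490707, 0.63218229, 0.30256996]), 'tcp_rot': array([-0.55586683, -3.09152468,  0.00338413]), 'wrist_force': array([-0.36722857, -1.04199171,  0.0865936 ]), 'torque': array([ 0.00664689,  0.00527422, -0.02897662]), 'grip_force': 0.0, 'width': 1.0036825437755243}
scene {'fx': 410.03528690206525, 'fy': 410.03528690206525, 'cx': 276.111774843487, 'cy': 212.64471407495725, 'R': array([[ 0.03787274,  0.99924658, -0.00848046],
       [ 0.82147058, -0.0359648 , -0.56911565],
       [-0.56899186,  0.01458752, -0.82221376]]), 't': array([-0.11396416, -0.38858361,  1.60393307])}
side {'fx': 379.1434795341955, 'fy': 379.1434795341955, 'cx': 284.1365581750207, 'cy': 211.08749711066199, 'R': array([[ 0.7526005 , -0.6584736 ,  0.00223693],
       [-0.39947446, -0.45927348, -0.79340281],
       [ 0.52346217,  0.59622176, -0.60869284]]), 't': array([-0.36730927,  0.32166438,  0.6963958 ])}
wrist {'fx': 335.8794721226928, 'fy': 335.8794721226928, 'cx': 279.49850106106464, 'cy': 205.48067399971316, 'hand_eye': array([[-3.27512116e-04, -9.64337992e-01, -2.64673628e-01,
         6.77757075e-02],
       [ 9.99999943e-01, -2.95644895e-04, -1.60236944e-04,
        -1.10838581e-04],
       [ 7.62731655e-05, -2.64673665e-01,  9.64338035e-01,
        -6.98187800e-02],
       [ 0.00000000e+00,  0.00000000e+00,  0.00000000e+00,
         1.00000000e+00]])}
```

View pics/s1.png

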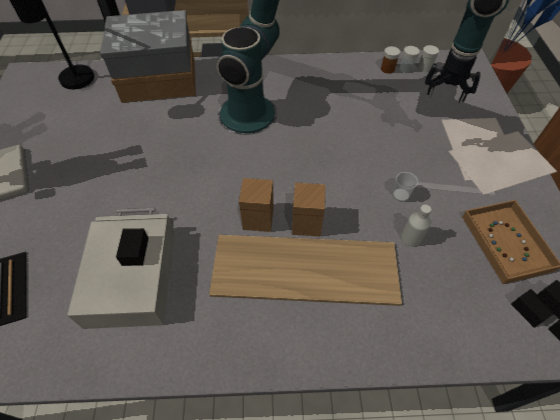

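View pics/s2.png

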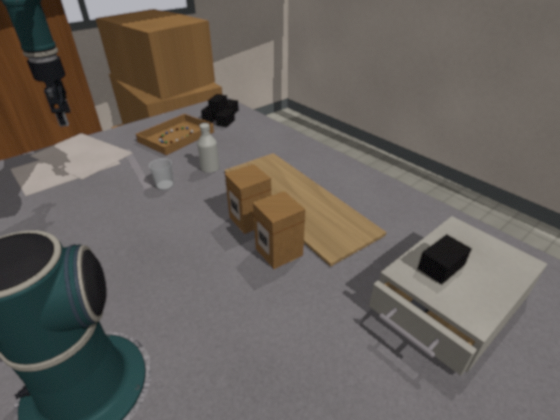

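The scene view shows two cartons (tops near (257,188) and (309,193)) before the board (corners about (217,236), (398,242), (400,302), (211,295)). The cabinet is at (125,270) with its handle near (137,212). In the side view the labels face the robot, and the drawer front is near (420,325).

```bash
cat > h.py <<'E'
from workcell import read_state, viewer, bot
import cv2,numpy as np
from scipy.spatial.transform import Rotation as Ro
def cam(n):
    p=viewer.camera_params(n)
    if n=="wrist":
        s=read_state(); T=np.eye(4);T[:3,:3]=Ro.from_rotvec(s['tcp_rot']).as_matrix();T[:3,3]=s['tool_pos']
        M=T@p['hand_eye']; R=M[:3,:3].T; t=-R@M[:3,3]
    else: R,t=p['R'],p['t']
    return p,R,t
def look(n):
    c=cam(n); im,d=viewer.read_camera(n); return im,d,c
def ray(c,u,v,z):
    p,R,t=c; d=R.T@np.array([(u-p['cx'])/p['fx'],(v-p['cy'])/p['fy'],1]); o=-R.T@t
    return o+d*(z-o[2])/d[2]
def cloud(d,c):
    p,R,t=c; v,u=np.mgrid[:d.shape[0],:d.shape[1]]
    X=np.stack([(u-p['cx'])/p['fx']*d,(v-p['cy'])/p['fy']*d,d],-1)
    P=(X-t)@R; P[d<=0]=np.nan; return P
def rects(P,zlo,zhi,lim,amin=60):
    m=((P[...,2]>zlo)&(P[...,2]<zhi)&(P[...,0]>lim[0])&(P[...,0]<lim[1])&(P[...,1]>lim[2])&(P[...,1]<lim[3])).astype(np.uint8)
    m=cv2.morphologyEx(m,cv2.MORPH_OPEN,np.ones((3,3)))
    n,l,s,_=cv2.connectedComponentsWithStats(m); o=[]
    for i in range(1,n):
        if s[i,4]<amin: continue
        q=P[l==i]; (cx,cy),(w,h),a=cv2.minAreaRect((q[:,:2]*1000).astype(np.float32))
        o.append((s[i,4],np.round([cx,cy,w,h,a],1),np.round(np.nanmedian(q[:,2])*1000,1)))
    return o
def tool():
    s=read_state();R=Ro.from_rotvec(s['tcp_rot']).as_matrix()
    print('t',round(s['time'],2),'p',s['tool_pos'].round(4),'F',s['wrist_force'].round(1),'w',round(s['width'],2),'grip',round(s['grip_force'],1));print(R.round(3));return s,R
def to(pos,R=None,yaw=None):
    "rows needed in tool axes: shift in units and turn in units; yaw: tool-x heading, tool down"
    s=read_state();R0=Ro.from_rotvec(s['tcp_rot']).as_matrix()
    if yaw is not None:
        x=np.array([np.cos(yaw),np.sin(yaw),0]);z=np.array([0,0,-1.]);R=np.c_[x,np.cross(z,x),z]
    sh=R0.T@(np.array(pos)-s['tool_pos'])/.03
    tr=Ro.from_matrix(R0.T@R).as_rotvec(degrees=True)/6 if R is not None else np.zeros(3)
    print('shift',sh.round(2),'turn',tr.round(2))
E
python3 - <<'E'
from h import *
im,d,c=look("scene");P=cloud(d,c)
L=(.3,1.1,-.6,.6)
for z in((.14,.16),(.092,.108),(.009,.02),(.05,.08)):
    print(z);[print(r) for r in rects(P,*z,L)]
for u,v in((217,236),(398,242),(400,302),(211,295)):print(ray(c,u,v,.014).round(3))
for q in((243,181),(271,181),(273,198),(241,198),(293,185),(324,185),(324,203),(292,203)):print('c',ray(c,*q,.15).round(3))
cv2.imwrite("pics/s3.png",cv2.resize(im[160:330,70:230],None,fx=3.5,fy=3.5,interpolation=cv2.INTER_CUBIC))
tool()
E
```

```text
(0.14, 0.16)
(np.int32(810), array([500.7,  37.5,  90.3,  93.8,  82.5]), np.float64(150.4))
(np.int32(830), array([524.3, 191.9,  90. ,  93.8,  82.7]), np.float64(150.3))
(np.int32(722), array([ 660.1, -301.3,   61.7,   92.8,   88. ]), np.float64(150.4))
(0.092, 0.108)
(np.int32(6697), array([ 6.950e+02, -3.364e+02,  2.902e+02,  2.228e+02,  1.000e-01]), np.float64(100.7))
(np.int32(80), array([613.7, 500.8,  50.8,  16.5,  62.4]), np.float64(102.2))
(0.009, 0.02)
(np.int32(11217), array([684.6, 173.5, 540.4, 204.2,  84.7]), np.float64(14.5))
(0.05, 0.08)
(np.int32(138), array([412.2, 529. ,  67.4,  40. ,  41.7]), np.float64(65.9))
(np.int32(102), array([443.6, 503.1,  62.4,  27.8,  60. ]), np.float64(63.4))
(np.int32(150), array([ 497.9, -335. ,   23.2,  117. ,    2.2]), np.float64(66.8))
(np.int32(146), array([543. ,  31.6,  88.9,   8. ,  82. ]), np.float64(64.7))
(np.int32(154), array([567.5, 187.4,  87.7,   6.3,  82.4]), np.float64(66.6))
(np.int32(111), array([608.5, 496.1,  59. ,  21.9,  48.5]), np.float64(65.1))
(np.int32(567), array([ 778.9, -278.1,  159.2,  315.9,   46.2]), np.float64(65.0))
[ 0.567 -0.09   0.014]
[0.612 0.463 0.014]
[0.804 0.429 0.014]
[ 0.761 -0.099  0.014]
c [ 0.463 -0.001  0.15 ]
c [0.466 0.082 0.15 ]
c [0.529 0.086 0.15 ]
c [ 0.525 -0.006  0.15 ]
c [0.484 0.147 0.15 ]
c [0.488 0.238 0.15 ]
c [0.554 0.231 0.15 ]
c [0.55 0.14 0.15]
t 0.15 p [0.235  0.6323 0.3028] F [ 0.2  0.1 -0.9] w 1.0 grip 0.0
[[-0.937  0.348 -0.001]
 [ 0.348  0.937 -0.002]
 [ 0.    -0.002 -1.   ]]
```

View pics/s3.png

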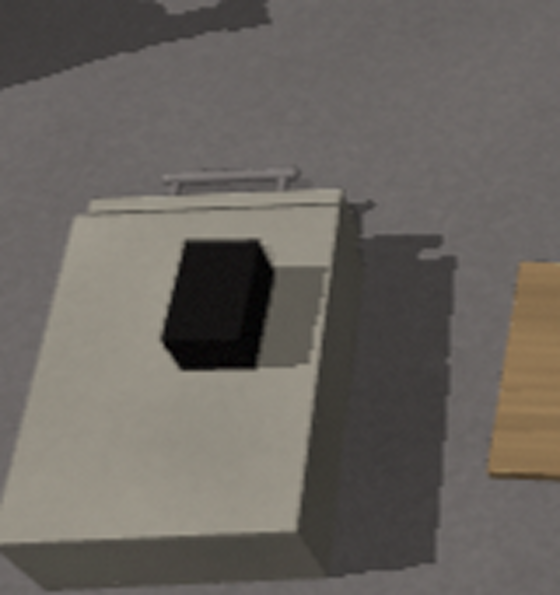

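The crop shows the drawer shut with its bar handle at about (137,212) in the full frame. The depth readings match the stated sizes: cartons at (0.501,0.038) and (0.524,0.192), board yaw about -5.3°. I'll tip the far carton first, using half-open fingers as a two-point pusher.

```bash
python3 - <<'E'
from h import *
to([.435,.2,.30],yaw=np.radians(174.7))
E
```

```text
shift [-11.27 -11.18   0.11] turn [-0.02 -0.   -2.51]
```

Request:
jog_arm(increments=[[[-0.94,-0.93,0,0,0,0,0],[-0.94,-0.93,0,0,0,0,0],[-0.94,-0.93,0,0,0,0,0],[-0.94,-0.93,0,0,0,0,0],[-0.94,-0.93,0,0,0,0,0]]])

```text
time: 0.57
tool_pos: [0.3189, 0.4511, 0.3034]
tcp_rot: [-0.555, -3.092, 0.001]
wrist_force: [1.2, 0.3, -0.1]
width: 0.5
grip_force: 0.0
```

Request:
jog_arm(increments=[[[-0.94,-0.93,0,0,0,0,0],[-0.94,-0.93,0,0,0,0,0],[-0.94,-0.93,0,0,0,0,0],[-0.94,-0.93,0,0,0,0,0],[-0.94,-0.93,0,0,0,0,0]]])

```text
time: 0.98
tool_pos: [0.4024, 0.2711, 0.3037]
tcp_rot: [0.555, 3.092, -0.0]
wrist_force: [1.1, 0.7, 0.5]
width: 0.501
grip_force: 0.0
```

Request:
jog_arm(increments=[[[-0.94,-0.93,0,0,0,0,0],[-0.94,-0.93,0,0,0,0,0],[0,0,0,0,0,-0.84,0],[0,0,0,0,0,-0.84,0],[0,0,0,0,0,-0.84,0]]])

```text
time: 1.4
tool_pos: [0.436, 0.1997, 0.3036]
tcp_rot: [-0.142, -3.138, 0.0]
wrist_force: [-0.0, -0.2, -0.3]
width: 0.496
grip_force: 0.0
```

```bash
python3 - <<'E'
from h import *
tool()
to([.435,.2,.2],yaw=np.radians(174.7))
im,d,c=look("side");P=cloud(d,c)
[print(r) for r in rects(P,.14,.16,(.3,1,-.1,.4))]
E
```

```text
t 1.4 p [0.436  0.1997 0.3036] F [-0.  -0.2 -0.3] w 0.5 grip 0.0
[[-0.996  0.09  -0.   ]
 [ 0.09   0.996 -0.   ]
 [ 0.    -0.    -1.   ]]
shift [0.03 0.01 3.45] turn [-0.   -0.    0.02]
(np.int32(768), array([523.9, 188. ,  93.7,  91.5,  83.3]), np.float64(149.0))
(np.int32(1027), array([500.6,  33.7,  93.7,  92.1,  81.8]), np.float64(149.2))
```

Request:
jog_arm(increments=[[[0,-0.2,0.85,0,0,0,0],[0,0,0.85,0,0,0,0],[0,0,0.85,0,0,0,0],[0,0,0.9,0,0,0,0],[-0.2,0,0,0,0,0,0]]])

```text
time: 1.87
tool_pos: [0.4366, 0.1931, 0.1945]
tcp_rot: [-0.145, -3.127, 0.007]
wrist_force: [-1.5, 0.2, -1.6]
width: 0.501
grip_force: 0.0
```

Request:
jog_arm(increments=[[[-0.3,0,0,0,0,0,0],[-0.3,0,0,0,0,0,0],[-0.25,0,0,0,0,0,0],[-0.2,0,0,0,0,0,0],[-0.2,0,0,0,0,0,0]]])

```text
time: 2.28
tool_pos: [0.48, 0.1913, 0.2019]
tcp_rot: [0.145, 3.137, 0.002]
wrist_force: [-2.5, 0.4, 1.3]
width: 0.504
grip_force: 1.0
```

Request:
jog_arm(increments=[[[-0.25,0,0,0,0,0,0],[-0.25,0,0,0,0,0,0],[-0.25,0,0,0,0,0,0],[-0.25,0,0,0,0,0,0],[-0.25,0,0,0,0,0,0]]])

```text
time: 2.7
tool_pos: [0.5168, 0.1875, 0.2005]
tcp_rot: [0.144, 3.138, 0.0]
wrist_force: [-0.7, 0.1, 0.3]
width: 0.503
grip_force: 0.5
```

```bash
python3 - <<'E'
from h import *
tool()
im,d,c=look("side");cv2.imwrite("pics/s4.png",im[120:300,160:420])
E
```

```text
t 2.7 p [0.5168 0.1875 0.2005] F [-0.7  0.1  0.3] w 0.5 grip 0.5
[[-0.996  0.092  0.001]
 [ 0.092  0.996  0.   ]
 [-0.001  0.    -1.   ]]
```

View pics/s4.png

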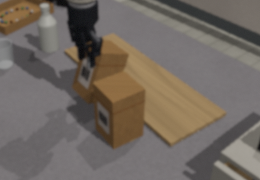

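The far carton is tilting against the board (crop at (105,72)). Continuing the push.

Request:
jog_arm(increments=[[[-0.25,0,0,0,0,0,0],[-0.25,0,0,0,0,0,0],[-0.25,0,0,0,0,0,0],[-0.25,0,0,0,0,0,0],[-0.25,0,0,0,0,0,0]]])

```text
time: 3.17
tool_pos: [0.5541, 0.1841, 0.2004]
tcp_rot: [0.144, 3.138, -0.0]
wrist_force: [-0.5, 1.0, -0.1]
width: 0.5
grip_force: 0.0
```

Request:
jog_arm(increments=[[[-0.2,0,0,0,0,0,0],[-0.1,0,0,0,0,0,0],[0,0,0,0,0,0,0],[0,0,0,0,0,0,0],[0,0,0,0,0,0,0]]])

```text
time: 3.58
tool_pos: [0.5618, 0.1833, 0.2003]
tcp_rot: [-0.144, -3.138, 0.0]
wrist_force: [-0.2, -0.6, 0.6]
width: 0.504
grip_force: 0.0
```

```bash
python3 - <<'E'
from h import *
tool()
im,d,c=look("side");P=cloud(d,c);cv2.imwrite("pics/s5.png",im[120:300,160:420])
im,d,c=look("scene");P2=cloud(d,c)
for p in P,P2:
  for z in((.095,.115),(.14,.16)):
    print(z);[print(r) for r in rects(p,*z,(.3,1,-.15,.4))]
E
```

```text
t 3.58 p [0.5618 0.1833 0.2003] F [-0.2 -0.6  0.6] w 0.5 grip 0.0
[[-0.996  0.092 -0.001]
 [ 0.092  0.996 -0.   ]
 [ 0.001 -0.    -1.   ]]
(0.095, 0.115)
(np.int32(979), array([618.1, 179.2,  94.3, 153.5,  85.3]), np.float64(103.3))
(np.int32(307), array([475.1,  15. ,  62.2, 124.2,  37. ]), np.float64(104.6))
(0.14, 0.16)
(np.int32(1032), array([500.3,  34.1,  93.1,  92.3,  82. ]), np.float64(149.1))
(0.095, 0.115)
(np.int32(105), array([543.8,  33.2,  86.7,   5.3,  82.5]), np.float64(105.5))
(np.int32(1426), array([617. , 183.1,  90.1, 153.1,  84.6]), np.float64(104.7))
(0.14, 0.16)
(np.int32(817), array([500. ,  37.6,  90.3,  93.7,  82.4]), np.float64(150.4))
```

It lies flat at (0.618,0.181), with its base about 42 mm off the edge. Backing off, going low and pushing it on.

Request:
jog_arm(increments=[[[0,0,-0.6,0,0,0,0],[0.7,0,0,0,0,0,0],[0.8,0,0,0,0,0,0],[0.6,0,0,0,0,0,0],[0,0,0.6,0,0,0,0]]])

```text
time: 4.1
tool_pos: [0.4983, 0.19, 0.2034]
tcp_rot: [0.143, 3.135, 0.003]
wrist_force: [0.7, 0.9, 0.3]
width: 0.498
grip_force: 0.0
```

Request:
jog_arm(increments=[[[0,0,0.9,0,0,0,0],[0,0,0.9,0,0,0,0],[0,0,0.8,0,0,0,0],[-0.3,0,0,0,0,0,0],[-0.3,0,0,0,0,0,0]]])

```text
time: 4.52
tool_pos: [0.5162, 0.1871, 0.1212]
tcp_rot: [-0.143, -3.135, 0.002]
wrist_force: [0.8, 0.6, 0.8]
width: 0.498
grip_force: 0.0
```

Request:
jog_arm(increments=[[[-0.3,0,0,0,0,0,0],[-0.25,0,0,0,0,0,0],[-0.25,0,0,0,0,0,0],[-0.25,0,0,0,0,0,0],[-0.25,0,0,0,0,0,0]]])

```text
time: 4.93
tool_pos: [0.5574, 0.1839, 0.1233]
tcp_rot: [0.145, 3.137, 0.001]
wrist_force: [-2.5, -0.1, 1.4]
width: 0.501
grip_force: 0.0
```

Request:
jog_arm(increments=[[[-0.25,0,0,0,0,0,0],[-0.25,0,0,0,0,0,0],[-0.2,0,0,0,0,0,0],[-0.1,0,0,0,0,0,0],[0,0,0,0,0,0,0]]])

```text
time: 5.35
tool_pos: [0.5812, 0.1816, 0.1225]
tcp_rot: [0.145, 3.137, 0.0]
wrist_force: [-0.0, -0.5, 1.4]
width: 0.503
grip_force: 0.0
```

```bash
python3 - <<'E'
from h import *
tool()
im,d,c=look("side");P=cloud(d,c)
im,d,c=look("scene");P2=cloud(d,c)
for p in P,P2:
  for z in((.095,.115),(.14,.16)):
    print(z);[print(r) for r in rects(p,*z,(.3,1,-.15,.4))]
E
```

```text
t 5.35 p [0.5812 0.1816 0.1225] F [-0.  -0.5  1.4] w 0.5 grip 0.0
[[-0.996  0.092  0.001]
 [ 0.092  0.996  0.   ]
 [-0.001  0.    -1.   ]]
(0.095, 0.115)
(np.int32(721), array([678.1, 173.9,  94.5, 137.6,  84.4]), np.float64(103.5))
(np.int32(63), array([577.5, 140.8,  35.6,  23.7,  86.1]), np.float64(106.7))
(np.int32(301), array([476. ,  15.4,  63.8, 124.2,  37.9]), np.float64(104.9))
(0.14, 0.16)
(np.int32(193), array([574.7, 156.8,  26.8,  91.2,   2.5]), np.float64(151.5))
(np.int32(1033), array([500.5,  33.7,  91.9,  92.1,  81.9]), np.float64(149.2))
(0.095, 0.115)
(np.int32(105), array([544.5,  33. ,  87.4,   6.7,  83.4]), np.float64(104.5))
(np.int32(1650), array([658.7, 176.2, 101.1, 175. ,  84.1]), np.float64(104.7))
(0.14, 0.16)
(np.int32(812), array([499.7,  37.6,  90.4,  95.1,  82.2]), np.float64(150.4))
(np.int32(68), array([585.5, 237.3,  20.6,  30. ,  84.4]), np.float64(152.8))
```

Request:
jog_arm(increments=[[[0.8,0,0,0,0,0,0],[0.9,0,-0.5,0,0,0,0],[0.8,0,-0.9,0,0,0,0],[0,0,-0.95,0,0,0,0],[0,0,-0.95,0,0,0,0]]])

```text
time: 5.87
tool_pos: [0.5029, 0.1884, 0.2214]
tcp_rot: [-0.142, -3.136, 0.001]
wrist_force: [0.9, -0.4, 0.2]
width: 0.5
grip_force: 0.0
```

Request:
jog_arm(increments=[[[0,0,-0.95,0,0,0,0],[0,0,0,0,0,0,0],[0,0,0,0,0,0,0],[0,0,0,0,0,0,0],[0,0,0,0,0,0,0]]])

```text
time: 6.28
tool_pos: [0.5044, 0.1883, 0.2483]
tcp_rot: [-0.144, -3.136, 0.001]
wrist_force: [-0.9, 0.6, -0.8]
width: 0.499
grip_force: 0.0
```

```bash
python3 - <<'E'
from h import *
tool()
im,d,c=look("side");P=cloud(d,c)
im,d,c=look("scene");P2=cloud(d,c)
for p in P,P2:
  for z in((.095,.115),(.14,.16)):
    print(z);[print(r) for r in rects(p,*z,(.3,1,-.15,.4))]
to([.412,.045,.2],yaw=np.radians(174.7))
E
```

```text
t 6.28 p [0.5044 0.1883 0.2483] F [-0.9  0.6 -0.8] w 0.5 grip 0.0
[[-0.996  0.092 -0.002]
 [ 0.092  0.996 -0.001]
 [ 0.002 -0.001 -1.   ]]
(0.095, 0.115)
(np.int32(997), array([670.3, 173.5,  92.3, 152.8,  85.4]), np.float64(103.3))
(np.int32(311), array([476. ,  14.4,  63.5, 123.6,  38.6]), np.float64(104.8))
(0.14, 0.16)
(np.int32(1033), array([500.4,  33.6,  93.5,  91.3,  82.8]), np.float64(149.2))
(0.095, 0.115)
(np.int32(95), array([544.7,  39. ,  75.1,   6.1,  82.6]), np.float64(104.0))
(np.int32(1558), array([670.6, 177.8,  90.1, 153.9,  84.7]), np.float64(104.7))
(0.14, 0.16)
(np.int32(813), array([499.4,  37.5,  90.5,  95.7,  82.5]), np.float64(150.4))
shift [ 2.62 -5.03  1.61] turn [-0.01 -0.03  0.01]
```

Request:
jog_arm(increments=[[[0.85,-0.9,0,0,0,0,0],[0.85,-0.9,0,0,0,0,0],[0.85,-0.9,0,0,0,0,0],[0.1,-1,0,0,0,0,0],[0,-1,0,0,0,0,0]]])

```text
time: 6.8
tool_pos: [0.4107, 0.0548, 0.2482]
tcp_rot: [-0.141, -3.135, 0.0]
wrist_force: [0.7, 0.8, -0.7]
width: 0.495
grip_force: 0.0
```

Request:
jog_arm(increments=[[[0,-0.4,0.5,0,0,0,0],[0,0,0.6,0,0,0,0],[0,0,0.5,0,0,0,0],[-0.3,0,0,0,0,0,0],[-0.4,0,0,0,0,0,0]]])

```text
time: 7.22
tool_pos: [0.432, 0.0414, 0.2003]
tcp_rot: [-0.144, -3.134, 0.001]
wrist_force: [0.6, -1.0, -0.0]
width: 0.498
grip_force: 0.0
```

Request:
jog_arm(increments=[[[-0.3,0,0,0,0,0,0],[-0.3,0,0,0,0,0,0],[-0.3,0,0,0,0,0,0],[-0.25,0,0,0,0,0,0],[-0.25,0,0,0,0,0,0]]])

```text
time: 7.63
tool_pos: [0.4762, 0.0378, 0.2024]
tcp_rot: [0.144, 3.138, 0.0]
wrist_force: [-1.7, 0.4, 1.4]
width: 0.501
grip_force: 0.7
```

Request:
jog_arm(increments=[[[-0.25,0,0,0,0,0,0],[-0.25,0,0,0,0,0,0],[-0.25,0,0,0,0,0,0],[-0.25,0,0,0,0,0,0],[-0.25,0,0,0,0,0,0]]])

```text
time: 8.05
tool_pos: [0.5131, 0.0342, 0.2019]
tcp_rot: [0.144, 3.138, -0.0]
wrist_force: [0.7, 0.2, -1.0]
width: 0.5
grip_force: 0.0
```

Request:
jog_arm(increments=[[[-0.25,0,0,0,0,0,0],[-0.25,0,0,0,0,0,0],[-0.25,0,0,0,0,0,0],[-0.25,0,0,0,0,0,0],[-0.25,0,0,0,0,0,0]]])

```text
time: 8.47
tool_pos: [0.5503, 0.0308, 0.2018]
tcp_rot: [-0.144, -3.138, -0.0]
wrist_force: [0.7, 0.3, 0.2]
width: 0.502
grip_force: 0.0
```

```bash
python3 - <<'E'
from h import *
tool()
im,d,c=look("side");P=cloud(d,c)
im,d,c=look("scene");P2=cloud(d,c)
for p in P,P2:
  for z in((.095,.115),(.14,.16)):
    print(z);[print(r) for r in rects(p,*z,(.3,1,-.15,.4))]
E
```

```text
t 8.47 p [0.5503 0.0308 0.2018] F [0.7 0.3 0.2] w 0.5 grip 0.0
[[-0.996  0.092 -0.   ]
 [ 0.092  0.996  0.   ]
 [ 0.     0.    -1.   ]]
(0.095, 0.115)
(np.int32(81), array([732.3, 139.1,  55.9,  27.9,  51.3]), np.float64(103.3))
(np.int32(244), array([608.1, 184. , 104. ,  46.1,  63.8]), np.float64(102.9))
(np.int32(1223), array([614.4,  23.2,  93.2, 152.6,  84.5]), np.float64(103.3))
(0.14, 0.16)
(0.095, 0.115)
(np.int32(1453), array([614.2,  27.1,  90. , 155.9,  84.7]), np.float64(104.7))
(np.int32(1565), array([669.8, 177.7,  90.2, 153.9,  84.2]), np.float64(104.7))
(0.14, 0.16)
```

Request:
jog_arm(increments=[[[0,0,-0.6,0,0,0,0],[0.6,0,0,0,0,0,0],[0.7,0,0,0,0,0,0],[0.5,0,0,0,0,0,0],[0,0,0.6,0,0,0,0]]])

```text
time: 8.98
tool_pos: [0.4953, 0.0361, 0.2046]
tcp_rot: [0.144, 3.134, 0.001]
wrist_force: [1.3, 1.1, 1.3]
width: 0.5
grip_force: 0.0
```

Request:
jog_arm(increments=[[[0,0,0.9,0,0,0,0],[0,0,0.9,0,0,0,0],[0,0,0.8,0,0,0,0],[0,0,0,0,0,0,0],[-0.3,0,0,0,0,0,0]]])

```text
time: 9.4
tool_pos: [0.5019, 0.035, 0.1222]
tcp_rot: [-0.144, -3.132, 0.001]
wrist_force: [-1.1, 0.3, 0.8]
width: 0.502
grip_force: 0.0
```

Request:
jog_arm(increments=[[[-0.3,0,0,0,0,0,0],[-0.25,0,0,0,0,0,0],[-0.25,0,0,0,0,0,0],[-0.25,0,0,0,0,0,0],[-0.25,0,0,0,0,0,0]]])

```text
time: 9.82
tool_pos: [0.5449, 0.0313, 0.1247]
tcp_rot: [0.144, 3.137, 0.0]
wrist_force: [-1.7, -0.5, 0.2]
width: 0.498
grip_force: 0.0
```

Request:
jog_arm(increments=[[[-0.25,0,0,0,0,0,0],[-0.25,0,0,0,0,0,0],[-0.2,0,0,0,0,0,0],[-0.1,0,0,0,0,0,0],[0,0,0,0,0,0,0]]])

```text
time: 10.23
tool_pos: [0.5686, 0.0291, 0.124]
tcp_rot: [0.144, 3.137, 0.0]
wrist_force: [-0.4, 0.4, 0.0]
width: 0.501
grip_force: 0.0
```

Request:
jog_arm(increments=[[[0.7,0,0,0,0,0,0],[0.9,0,0,0,0,0,0],[0.9,0,-0.9,0,0,0,0],[0.9,0,-0.95,0,0,0,0],[0,0,-0.95,0,0,0,0]]])

```text
time: 10.65
tool_pos: [0.4597, 0.0388, 0.2061]
tcp_rot: [-0.143, -3.13, 0.001]
wrist_force: [0.1, -0.4, -0.6]
width: 0.498
grip_force: 0.0
```

Request:
jog_arm(increments=[[[0,0,-0.95,0,0,0,0],[0,0,-0.95,0,0,0,0],[0,0,0,0,0,0,0],[0,0,0,0,0,0,0],[0,0,0,0,0,0,0]]])

```text
time: 11.07
tool_pos: [0.4656, 0.0386, 0.2646]
tcp_rot: [0.144, 3.138, -0.0]
wrist_force: [-0.6, 0.6, 0.4]
width: 0.502
grip_force: 0.0
```

```bash
python3 - <<'E'
from h import *
s,R=tool(); print(s['q'].round(3))
im,d,c=look("side");P=cloud(d,c)
im,d,c=look("scene");P2=cloud(d,c); cv2.imwrite("pics/s6.png",im[60:340])
for p in P,P2:
  for z in((.095,.115),(.05,.07)):
    print(z);[print(r) for r in rects(p,*z,(.3,1,-.5,.4))]
E
```

```text
t 11.07 p [0.4656 0.0386 0.2646] F [-0.6  0.6  0.4] w 0.5 grip 0.0
[[-0.996  0.092  0.   ]
 [ 0.092  0.996 -0.   ]
 [-0.     0.    -1.   ]]
[ 0.029 -0.107  2.077 -0.     1.172 -1.45 ]
(0.095, 0.115)
(np.int32(626), array([673.6, 173.5,  92.7, 149.1,  85. ]), np.float64(103.4))
(np.int32(1297), array([657.1,  19.3,  93.2, 153.5,  84.1]), np.float64(103.5))
(np.int32(9305), array([ 6.974e+02, -3.391e+02,  2.892e+02,  2.210e+02,  3.000e-01]), np.float64(99.7))
(0.05, 0.07)
(np.int32(250), array([666.8, 130.9,  14.2, 151.4,  81.3]), np.float64(60.2))
(np.int32(360), array([634.6, -11.2,  78.4, 171.6,  54.4]), np.float64(60.0))
(np.int32(1227), array([ 508.7, -341.1,   45.7,  213.3,    1.3]), np.float64(63.7))
(np.int32(77), array([ 577.6, -315.4,   13.4,   28.6,   10.3]), np.float64(54.5))
(0.095, 0.115)
(np.int32(6706), array([ 6.953e+02, -3.365e+02,  2.880e+02,  2.228e+02,  4.000e-01]), np.float64(100.8))
(np.int32(1537), array([658. ,  22.8,  90.2, 152.8,  84.9]), np.float64(104.8))
(np.int32(1572), array([670.5, 177.8,  90.1, 151.9,  84.5]), np.float64(104.7))
(0.05, 0.07)
```

View pics/s6.png

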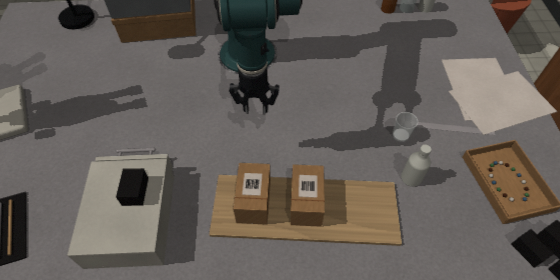

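The picture shows both cartons flat on the board with labels up, at about (253,185) and (307,187) in the crop, and both measure 10 mm or more inside the edge. Next the drawer handle, near (0.497,-0.337).

```bash
python3 - <<'E'
from h import *
to([.46,-.337,.26],yaw=np.radians(90))
E
```

```text
shift [ -0.98 -12.48   0.11] turn [-0.02 -0.02 14.12]
```

Request:
jog_arm(increments=[[[-0.2,-1,0,0,0,0,-0.4],[-0.2,-1,0,0,0,0,-0.4],[-0.2,-1,0,0,0,0,-0.4],[-0.2,-1,0,0,0,0,-0.4],[-0.2,-1,0,0,0,0,-0.4]]])

```text
time: 11.58
tool_pos: [0.4812, -0.1146, 0.263]
tcp_rot: [-0.144, -3.135, -0.001]
wrist_force: [0.4, -0.1, 0.8]
width: 0.3
grip_force: 0.0
```

Request:
jog_arm(increments=[[[0,-1,0,0,0,0,-0.4],[0,-1,0,0,0,0,-0.4],[0,-1,0,0,0,0,-0.4],[0,-1,0,0,0,0,-0.4],[0,-1,0,0,0,0,-0.4]]])

```text
time: 12.0
tool_pos: [0.4671, -0.264, 0.2628]
tcp_rot: [-0.145, -3.135, -0.003]
wrist_force: [-0.1, 0.2, -0.0]
width: 0.299
grip_force: 0.0
```

Request:
jog_arm(increments=[[[0,-1,0,0,0,0,-0.4],[0,-1,0,0,0,0,-0.4],[0,-0.5,0,0,0,0,-0.4],[0,0,0,0,0,1,-0.4],[0,0,0,0,0,1,-0.4]]])

```text
time: 12.42
tool_pos: [0.4606, -0.3382, 0.2629]
tcp_rot: [-0.482, -3.101, -0.003]
wrist_force: [-0.7, 0.4, -0.2]
width: 0.299
grip_force: 0.0
```

Request:
jog_arm(increments=[[[0,0,0,0,0,1,-0.4],[0,0,0,0,0,1,-0.4],[0,0,0,0,0,1,-0.4],[0,0,0,0,0,1,-0.4],[0,0,0,0,0,1,-0.4]]])

```text
time: 12.83
tool_pos: [0.461, -0.3368, 0.2631]
tcp_rot: [-1.265, -2.872, -0.002]
wrist_force: [0.2, 0.6, -0.4]
width: 0.296
grip_force: 0.0
```

Request:
jog_arm(increments=[[[0,0,0,0,0,1,-0.4],[0,0,0,0,0,1,-0.4],[0,0,0,0,0,1,-0.4],[0,0,0,0,0,1,-0.4],[0,0,0,0,0,1,-0.4]]])

```text
time: 13.25
tool_pos: [0.461, -0.3367, 0.2632]
tcp_rot: [-1.965, -2.447, -0.0]
wrist_force: [0.9, -0.0, 0.4]
width: 0.3
grip_force: 0.0
```

Request:
jog_arm(increments=[[[0,0,0,0,0,1,-0.4],[0,0,0,0,0,1,-0.4],[0,0,0,0,0,0.1,-0.4],[0,0,0,0,0,0,-0.4],[0,0,0,0,0,0,-0.4]]])

```text
time: 13.67
tool_pos: [0.4612, -0.3372, 0.264]
tcp_rot: [-2.215, -2.226, 0.0]
wrist_force: [-0.3, 0.1, -0.8]
width: 0.298
grip_force: 0.0
```

```bash
python3 - <<'E'
from h import *
s,R=tool(); print(s['q'].round(3))
to([.497,-.337,.2],yaw=np.radians(90))
im,d,c=look("wrist");P=cloud(d,c); cv2.imwrite("pics/w1.png",im)
for z in((.05,.08),(.082,.095),(.096,.107)):
    print(z);[print(r) for r in rects(P,*z,(.3,1,-.5,.0))]
E
```

```text
t 13.67 p [ 0.4612 -0.3372  0.264 ] F [-0.3  0.1 -0.8] w 0.3 grip 0.0
[[-0.005  1.    -0.001]
 [ 1.     0.005  0.001]
 [ 0.001 -0.001 -1.   ]]
[-0.675  0.099  1.873  0.     1.172 -0.68 ]
shift [-0.    1.2   2.13] turn [-0.01 -0.01  0.05]
(0.05, 0.08)
(np.int32(821), array([ 547.4, -263.7,   68.9,   22.8,   69. ]), np.float64(77.4))
(np.int32(4090), array([ 5.057e+02, -3.252e+02,  4.120e+01,  1.859e+02,  2.000e-01]), np.float64(66.0))
(np.int32(451), array([ 5.450e+02, -3.408e+02,  4.100e+00,  8.070e+01,  2.000e-01]), np.float64(77.8))
(np.int32(264), array([ 547.2, -407.8,   16.6,   48.9,   20.9]), np.float64(77.5))
(0.082, 0.095)
(np.int32(297), array([ 552.3, -248.8,    1.7,   39.7,    1.2]), np.float64(90.6))
(np.int32(5028), array([ 5.331e+02, -3.238e+02,  1.590e+01,  1.846e+02,  2.000e-01]), np.float64(87.2))
(np.int32(82), array([ 552.4, -278.2,   16.6,    1.2,   88.4]), np.float64(90.8))
(np.int32(116), array([ 552.6, -299. ,   23. ,    1.5,   89.7]), np.float64(91.4))
(np.int32(160), array([ 5.526e+02, -3.288e+02,  1.100e+00,  3.530e+01,  1.000e-01]), np.float64(91.1))
(np.int32(243), array([ 5.529e+02, -3.764e+02,  1.400e+00,  5.990e+01,  3.000e-01]), np.float64(91.4))
(0.096, 0.107)
(np.int32(36420), array([ 602.9, -341.3,  122.8,  241.3,   11.8]), np.float64(99.8))
```

View pics/w1.png

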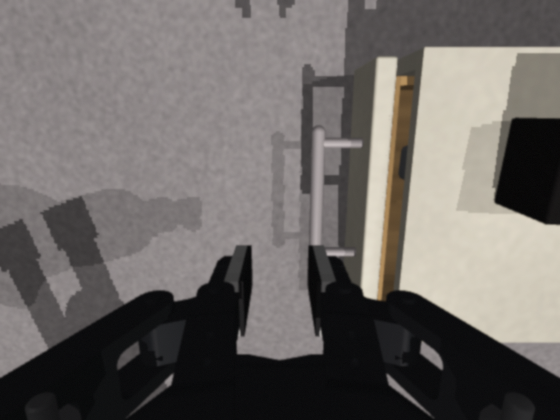

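The wrist view shows the bar handle upright at x≈317, rows 130–255, and the drawer slightly ajar. The bar's middle is at about (0.490,-0.336), with a 29 mm gap behind it.

Request:
jog_arm(increments=[[[0,0.96,0,0,0,0,-0.4],[0,0,0.9,0,0,0,-0.4],[0,0,0.9,0,0,0,-0.4],[0,0,0.8,0,0,0,-0.4],[0,0,0.4,0,0,0,-0.4]]])

```text
time: 14.13
tool_pos: [0.4887, -0.3362, 0.1713]
tcp_rot: [-2.213, -2.222, 0.001]
wrist_force: [-0.9, -0.1, -0.4]
width: 0.303
grip_force: 0.0
```

Request:
jog_arm(increments=[[[0,0,0.5,0,0,0,-0.4],[0,0,0.5,0,0,0,-0.4],[0,0,0.5,0,0,0,-0.4],[0,0,0.5,0,0,0,-0.4],[0,0,0,0,0,0,-0.4]]])

```text
time: 14.55
tool_pos: [0.4924, -0.3385, 0.1167]
tcp_rot: [2.215, 2.222, 0.003]
wrist_force: [0.4, -0.1, 2.7]
width: 0.297
grip_force: 0.4
```

Request:
jog_arm(increments=[[[0,0,0,0,0,0,-1],[0,0,0,0,0,0,-1],[0,0,0,0,0,0,-1],[0,0,0,0,0,0,-1],[0,0,0,0,0,0,-1]]], force=40)

```text
time: 14.97
tool_pos: [0.491, -0.3382, 0.1161]
tcp_rot: [2.217, 2.223, 0.001]
wrist_force: [0.8, -0.5, 5.7]
width: 0.11
grip_force: 39.0
```

Request:
jog_arm(increments=[[[0,-0.3,0,0,0,0,-1],[0,-0.5,0,0,0,0,-1],[0,-0.6,0,0,0,0,-1],[0,-0.6,0,0,0,0,-1],[0,-0.6,0,0,0,0,-1]]])

```text
time: 15.38
tool_pos: [0.4123, -0.3386, 0.1161]
tcp_rot: [2.216, 2.222, 0.0]
wrist_force: [1.5, -0.9, 6.0]
width: 0.113
grip_force: 40.2
```

Request:
jog_arm(increments=[[[0,-0.6,0,0,0,0,-1],[0,-0.6,0,0,0,0,-1],[0,-0.6,0,0,0,0,-1],[0,-0.5,0,0,0,0,-1],[0,-0.5,0,0,0,0,-1]]])

```text
time: 15.8
tool_pos: [0.3279, -0.339, 0.1161]
tcp_rot: [2.216, 2.222, -0.001]
wrist_force: [0.9, -1.8, 5.8]
width: 0.107
grip_force: 40.2
```

Request:
jog_arm(increments=[[[0,-0.4,0,0,0,0,-1],[0,-0.2,0,0,0,0,-1],[0,0,0,0,0,0,-1],[0,0,0,0,0,0,-0.4],[0,0,0,0,0,0,-0.4]]])

```text
time: 16.22
tool_pos: [0.3095, -0.3379, 0.1148]
tcp_rot: [-2.219, -2.223, 0.0]
wrist_force: [-1.1, -1.1, 0.6]
width: 0.299
grip_force: 0.7
```

Request:
jog_arm(increments=[[[0,0,-0.5,0,0,0,-0.4],[0,0,-0.9,0,0,0,-0.4],[0,0,-1,0,0,0,-0.4],[0,0,-1,0,0,0,-0.4],[0,0,-1,0,0,0,-0.4]]])

```text
time: 16.63
tool_pos: [0.3095, -0.3368, 0.2469]
tcp_rot: [-2.216, -2.222, -0.001]
wrist_force: [0.3, -0.6, -0.5]
width: 0.3
grip_force: 0.0
```

Request:
jog_arm(increments=[[[0,0,-0.8,0,0,0,-0.4],[0,0,-0.5,0,0,0,-0.4],[0,0,0,0,0,0,-0.4],[0,0,0,0,0,0,-0.4],[0,0,0,0,0,0,-0.4]]])

```text
time: 17.05
tool_pos: [0.3096, -0.337, 0.2839]
tcp_rot: [-2.216, -2.222, -0.001]
wrist_force: [0.5, -0.5, 0.1]
width: 0.303
grip_force: 0.0
```

```bash
python3 - <<'E'
from h import *
s,R=tool(); print(s['q'].round(3))
im,d,c=look("wrist");P=cloud(d,c)
im2,d2,c2=look("scene");P2=cloud(d2,c2); cv2.imwrite("pics/w2.png",np.vstack([im[:400],im2[150:330]]))
for p in P,P2:
  for z in((.03,.062),(.062,.073),(.073,.078),(.08,.095)):
    print(z);[print(r) for r in rects(p,*z,(.25,.56,-.45,-.2),40)]
E
```

```text
t 17.05 p [ 0.3096 -0.337   0.2839] F [ 0.5 -0.5  0.1] w 0.3 grip 0.0
[[-0.003  1.    -0.002]
 [ 1.     0.003  0.003]
 [ 0.003 -0.002 -1.   ]]
[-0.882 -0.141  2.07   0.     1.216 -0.885]
(0.03, 0.062)
(np.int32(114), array([ 552.3, -234.3,   11. ,    2.4,   89.8]), np.float64(35.1))
(np.int32(220), array([ 348.3, -253.4,   39.9,    0.7,   89.8]), np.float64(46.4))
(np.int32(87), array([ 3.902e+02, -2.503e+02,  3.200e+01,  2.000e-01,  0.000e+00]), np.float64(45.3))
(np.int32(83), array([ 3.485e+02, -2.826e+02,  4.000e-01,  1.570e+01,  1.000e-01]), np.float64(47.6))
(np.int32(4006), array([ 438.4, -309.4,   50.5,   93.1,   82.7]), np.float64(55.3))
(np.int32(117), array([ 348.6, -310.2,    0.4,   25.8,    0.4]), np.float64(47.2))
(np.int32(278), array([ 348.8, -356. ,    0.6,   69.3,    0.4]), np.float64(46.6))
(np.int32(2604), array([ 4.693e+02, -4.281e+02,  1.813e+02,  2.400e+00,  2.000e-01]), np.float64(46.8))
(0.062, 0.073)
(np.int32(2101), array([ 3.289e+02, -3.389e+02,  4.030e+01,  1.186e+02,  2.000e-01]), np.float64(66.1))
(np.int32(3053), array([ 494. , -315.5,   50. ,   45.1, 
[... 283 characters left out ...]
  86.8]), np.float64(75.6))
(0.08, 0.095)
(np.int32(3813), array([ 3.560e+02, -3.114e+02,  1.540e+01,  1.579e+02,  3.000e-01]), np.float64(87.2))
(np.int32(269), array([ 555.3, -433.3,   31.4,    7. ,   89.4]), np.float64(89.0))
(0.03, 0.062)
(np.int32(42), array([ 367.9, -239.4,   11.8,   34.5,   59.7]), np.float64(47.4))
(np.int32(449), array([ 403.7, -380.4,  114.8,  225.5,   42.1]), np.float64(47.0))
(np.int32(210), array([ 431.1, -311.4,   33. ,   76.3,   88.6]), np.float64(55.4))
(0.062, 0.073)
(np.int32(179), array([ 496.9, -313.5,   50.3,   44.6,   86.6]), np.float64(68.4))
(0.073, 0.078)
(0.08, 0.095)
(np.int32(277), array([ 358.5, -352.4,   21.5,  183.6,    0.8]), np.float64(87.6))
```

View pics/w2.png

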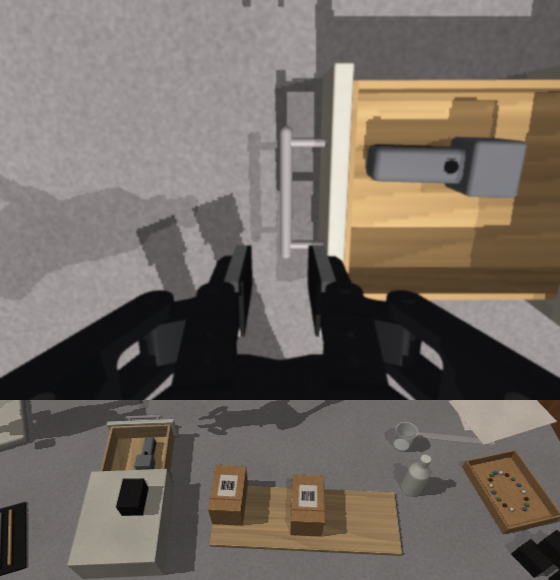

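The wrist view shows the open drawer with the scanner inside, handle near (415,163) and head near (490,167). The scene strip shows the left carton, at (227,495), has been knocked aside and now overhangs the board. I'll mend that before taking the scanner.

```bash
python3 - <<'E'
from h import *
P0=[.6846,.1735];n=np.array([.9957,-.0924]);t=np.array([.0924,.9957])
for k in("side","scene"):
  im,d,c=look(k);P=cloud(d,c)
  for r in rects(P,.095,.115,(.3,1,-.2,.4)):
    e=r[1][:2]/1000-P0; print(r,'n,t',(e@n).round(4),(e@t).round(4))
to([.46,-.04,.26],yaw=np.radians(174.7))
E
```

```text
(np.int32(1002), array([670.6, 173.4,  93.4, 152.9,  85.2]), np.float64(103.3)) n,t -0.0139 -0.0014
(np.int32(642), array([602.4, -47.1,  89.8, 102.9,  84.7]), np.float64(103.5)) n,t -0.0615 -0.2272
(np.int32(1492), array([626.4, -46.6,  90.7, 153. ,  84.4]), np.float64(104.7)) n,t -0.0376 -0.2245
(np.int32(1551), array([669.1, 177.8,  90. , 154.2,  84.4]), np.float64(104.7)) n,t -0.0158 0.0028
shift [9.89 5.04 0.82] turn [  0.    -0.04 -14.09]
```

```bash
python3 - <<'E'
from h import *
to([.6176,-.1416,.28],yaw=np.radians(84.7))
E
```

```text
shift [ 6.5  10.28  0.13] turn [-0.02 -0.02  0.91]
```

Request:
jog_arm(increments=[[[0.6,1,0,0,0,0,0],[0.6,1,0,0,0,0,0],[0.6,1,0,0,0,0,0],[0.6,1,0,0,0,0,0],[0.6,1,0,0,0,0,0]]])

```text
time: 17.67
tool_pos: [0.4608, -0.2465, 0.2849]
tcp_rot: [-2.218, -2.223, 0.001]
wrist_force: [0.3, -1.3, 0.3]
width: 0.503
grip_force: 0.0
```

Request:
jog_arm(increments=[[[0.7,1,0,0,0,0,0],[0.7,1,0,0,0,0,0],[0.7,1,0,0,0,0,0],[0.7,1,0,0,0,0,0],[0.7,1,0,0,0,0,0]]])

```text
time: 18.08
tool_pos: [0.6107, -0.1408, 0.2845]
tcp_rot: [-2.217, -2.223, 0.002]
wrist_force: [0.2, -1.2, -0.5]
width: 0.499
grip_force: 0.0
```

Request:
jog_arm(increments=[[[0,0.25,0,0,0,0,0],[0,0,0,0,0,0.9,0],[0,0,0,0,0,0,0],[0,0,0,0,0,0,0],[0,0,0,0,0,0,0]]])

```text
time: 18.5
tool_pos: [0.6165, -0.1427, 0.2852]
tcp_rot: [-2.319, -2.118, 0.001]
wrist_force: [-0.5, 0.3, -0.4]
width: 0.497
grip_force: 0.0
```

```bash
python3 - <<'E'
from h import *
tool()
to([.6176,-.1416,.123],yaw=np.radians(84.7))
E
```

```text
t 18.5 p [ 0.6165 -0.1427  0.2852] F [-0.5  0.3 -0.4] w 0.5 grip 0.0
[[ 0.09   0.996 -0.001]
 [ 0.996 -0.09   0.   ]
 [ 0.    -0.001 -1.   ]]
shift [0.04 0.04 5.41] turn [-0.01 -0.    0.02]
```

Request:
jog_arm(increments=[[[0,0,1,0,0,0,0],[0,0,1,0,0,0,0],[0,0,1,0,0,0,0],[0,0,1,0,0,0,0],[0,0,0.8,0,0,0,0]]])

```text
time: 18.92
tool_pos: [0.6156, -0.1427, 0.1397]
tcp_rot: [-2.32, -2.116, 0.002]
wrist_force: [-0.6, 0.1, -0.3]
width: 0.499
grip_force: 0.0
```

Request:
jog_arm(increments=[[[0,0,0.6,0,0,0,0],[0.3,0,0,0,0,0,0],[0.3,0,0,0,0,0,0],[0.3,0,0,0,0,0,0],[0.25,0,0,0,0,0,0]]])

```text
time: 19.33
tool_pos: [0.6218, -0.107, 0.1262]
tcp_rot: [2.319, 2.116, 0.004]
wrist_force: [0.0, -0.3, -0.1]
width: 0.502
grip_force: 0.0
```

Request:
jog_arm(increments=[[[0.25,0,0,0,0,0,0],[0.25,0,0,0,0,0,0],[0.25,0,0,0,0,0,0],[0.25,0,0,0,0,0,0],[0.25,0,0,0,0,0,0]]])

```text
time: 19.75
tool_pos: [0.6241, -0.0698, 0.1243]
tcp_rot: [2.321, 2.117, 0.0]
wrist_force: [0.1, -1.1, 0.7]
width: 0.5
grip_force: 0.0
```

Request:
jog_arm(increments=[[[0.2,0,0,0,0,0,0],[0.1,0,0,0,0,0,0],[0,0,0,0,0,0,0],[-0.6,0,0,0,0,0,0],[-0.8,0,0,0,0,0,0]]])

```text
time: 20.17
tool_pos: [0.6208, -0.102, 0.1236]
tcp_rot: [-2.318, -2.119, -0.0]
wrist_force: [0.9, -0.3, -0.4]
width: 0.505
grip_force: 0.0
```

Request:
jog_arm(increments=[[[0,0,-1,0,0,0,0],[0,0,-1,0,0,0,0],[0,0,-1,0,0,0,0],[0,0,-1,0,0,0,0],[0,0,-0.7,0,0,0,0]]])

```text
time: 20.58
tool_pos: [0.6215, -0.1037, 0.268]
tcp_rot: [2.32, 2.115, 0.003]
wrist_force: [0.9, 0.2, 0.2]
width: 0.5
grip_force: 0.0
```

```bash
cat > m.py <<'E'
from h import *
P0=[.6846,.1735];n=np.array([.9957,-.0924]);t=np.array([.0924,.9957])
def meas():
  for k in("side","scene"):
    im,d,c=look(k);P=cloud(d,c)
    for r in rects(P,.095,.115,(.3,1,-.2,.4)):
      e=r[1][:2]/1000-P0; print(r[0],r[1],'n,t',(e@n).round(4),(e@t).round(4))
E
python3 - <<'E'
from m import *
tool();meas()
to([.48,-.0,.26],yaw=np.radians(174.7))
E
```

```text
t 20.58 p [ 0.6215 -0.1037  0.268 ] F [0.9 0.2 0.2] w 0.5 grip 0.0
[[ 0.092  0.996  0.003]
 [ 0.996 -0.092 -0.   ]
 [ 0.     0.003 -1.   ]]
985 [670.5 173.8  93.1 152.7  85. ] n,t -0.0141 -0.001
1409 [629.7  -4.4  93.6 152.7  84.7] n,t -0.0382 -0.1822
1496 [ 6.294e+02 -5.000e-01  9.030e+01  1.526e+02  8.480e+01] n,t -0.0389 -0.1784
1563 [669.7 178.   90.3 153.3  84.7] n,t -0.0153 0.0031
shift [ 3.01 -5.08  0.3 ] turn [  0.07   0.08 -15.  ]
```

Request:
jog_arm(increments=[[[0.7,-0.88,0,0,0,0,0],[0.7,-0.88,0,0,0,0,0],[0.7,-0.88,0,0,0,0,0],[0.7,-0.88,0,0,0,0,0],[0.6,-0.88,0,0,0,0,0]]])

```text
time: 21.1
tool_pos: [0.4967, 0.0113, 0.263]
tcp_rot: [-2.32, -2.115, 0.002]
wrist_force: [-0.2, 0.3, 0.8]
width: 0.499
grip_force: 0.0
```

Request:
jog_arm(increments=[[[0,0,0,0,0,-1,0],[0,0,0,0,0,-1,0],[0,0,0,0,0,-1,0],[0,0,0,0,0,-1,0],[0,0,0,0,0,-1,0]]])

```text
time: 21.52
tool_pos: [0.4978, 0.0105, 0.2633]
tcp_rot: [-1.686, -2.648, 0.002]
wrist_force: [0.3, -0.1, -0.1]
width: 0.5
grip_force: 0.0
```

Request:
jog_arm(increments=[[[0,0,0,0,0,-1,0],[0,0,0,0,0,-1,0],[0,0,0,0,0,-1,0],[0,0,0,0,0,-1,0],[0,0,0,0,0,-1,0]]])

```text
time: 21.93
tool_pos: [0.4979, 0.0103, 0.2632]
tcp_rot: [-0.943, -2.994, 0.001]
wrist_force: [-0.4, 0.5, 0.2]
width: 0.501
grip_force: 0.0
```

Request:
jog_arm(increments=[[[0,0,0,0,0,-1,0],[0,0,0,0,0,-1,0],[0,0,0,0,0,-1,0],[0,0,0,0,0,-1,0],[0,0,0,0,0,-1,0]]])

```text
time: 22.35
tool_pos: [0.4979, 0.0103, 0.2632]
tcp_rot: [-0.136, -3.136, -0.0]
wrist_force: [-0.3, 1.1, -0.5]
width: 0.501
grip_force: 0.0
```

Request:
jog_arm(increments=[[[0,0,0,0,0,0,0],[0,0,0,0,0,0,0],[0,0,0,0,0,0,0],[0,0,0,0,0,0,0],[0,0,0,0,0,0,0]]])

```text
time: 22.77
tool_pos: [0.4986, 0.0103, 0.2647]
tcp_rot: [-0.146, -3.138, -0.0]
wrist_force: [-0.4, 0.5, -1.1]
width: 0.502
grip_force: 0.0
```

```bash
python3 - <<'E'
from m import *
tool();meas()
to([.4987,.01,.123],yaw=np.radians(174.7))
E
```

```text
t 22.77 p [0.4986 0.0103 0.2647] F [-0.4  0.5 -1.1] w 0.5 grip 0.0
[[-0.996  0.093 -0.   ]
 [ 0.093  0.996  0.   ]
 [ 0.     0.    -1.   ]]
109 [726.4 135.7  64.9  32.7  39.2] n,t 0.0451 -0.0338
111 [612.4 194.2  67.   33.   81.7] n,t -0.0738 0.0139
1412 [629.9  -4.4  92.3 151.3  84.7] n,t -0.038 -0.1822
1495 [ 6.290e+02 -5.000e-01  9.020e+01  1.545e+02  8.470e+01] n,t -0.0393 -0.1784
1568 [669.8 177.9  90.  154.2  84.7] n,t -0.0151 0.003
shift [-0.   -0.01  4.73] turn [ 0. -0. -0.]
```

Request:
jog_arm(increments=[[[0,0,1,0,0,0,0],[0,0,1,0,0,0,0],[0,0,1,0,0,0,0],[0,0,1,0,0,0,0],[0,0,0.7,0,0,0,0]]])

```text
time: 23.28
tool_pos: [0.4974, 0.0103, 0.1214]
tcp_rot: [-0.145, -3.136, 0.0]
wrist_force: [0.2, 0.3, -0.1]
width: 0.5
grip_force: 0.0
```

Request:
jog_arm(increments=[[[-0.2,0,0,0,0,0,0],[-0.3,0,0,0,0,0,0],[-0.3,0,0,0,0,0,0],[-0.25,0,0,0,0,0,0],[-0.25,0,0,0,0,0,0]]])

```text
time: 23.7
tool_pos: [0.5406, 0.0065, 0.1263]
tcp_rot: [0.144, 3.134, 0.0]
wrist_force: [0.6, 0.1, -0.4]
width: 0.505
grip_force: 0.0
```

Request:
jog_arm(increments=[[[-0.25,0,0,0,0,0,0],[-0.25,0,0,0,0,0,0],[-0.25,0,0,0,0,0,0],[-0.2,0,0,0,0,0,0],[0,0,0,0,0,0,0]]])

```text
time: 24.12
tool_pos: [0.5676, 0.0039, 0.1242]
tcp_rot: [0.144, 3.136, -0.0]
wrist_force: [-0.1, 1.1, -0.1]
width: 0.498
grip_force: 0.0
```

Request:
jog_arm(increments=[[[0.6,0,0,0,0,0,0],[0.8,0,0,0,0,0,0],[0.8,0,-0.8,0,0,0,0],[0.8,0,-1,0,0,0,0],[0.5,0,-1,0,0,0,0]]])

```text
time: 24.53
tool_pos: [0.4581, 0.0139, 0.207]
tcp_rot: [-0.144, -3.133, 0.0]
wrist_force: [0.9, -0.5, 0.6]
width: 0.498
grip_force: 0.0
```

Request:
jog_arm(increments=[[[0,0,-1,0,0,0,0],[0,0,-1,0,0,0,0],[0,0,-0.6,0,0,0,0],[0,0,0,0,0,0,0],[0,0,0,0,0,0,0]]])

```text
time: 24.95
tool_pos: [0.4622, 0.0137, 0.2875]
tcp_rot: [0.144, 3.134, 0.0]
wrist_force: [-0.6, 0.5, -0.4]
width: 0.501
grip_force: 0.0
```

```bash
python3 - <<'E'
from m import *
tool();meas()
to([.39,-.312,.28],yaw=np.radians(180))
E
```

```text
t 24.95 p [0.4622 0.0137 0.2875] F [-0.6  0.5 -0.4] w 0.5 grip 0.0
[[-0.996  0.092  0.004]
 [ 0.092  0.996 -0.   ]
 [-0.004  0.    -1.   ]]
475 [679.6 171.9  91.6 134.2  84.7] n,t -0.0048 -0.0021
1365 [656.8  -7.   92.7 151.9  84.4] n,t -0.011 -0.1823
1557 [656.   -3.3  90.4 153.6  84.8] n,t -0.0121 -0.1787
1552 [670.5 177.8  90.  153.3  84.7] n,t -0.0144 0.003
shift [  1.35 -11.03   0.16] turn [-0.   -0.01 -0.88]
```

Request:
jog_arm(increments=[[[0.1,-1,0,0,0,0,0.4],[0.1,-1,0,0,0,0,0.4],[0.1,-1,0,0,0,0,0.4],[0.1,-1,0,0,0,0,0.4],[0.1,-1,0,0,0,0,0.4]]])

```text
time: 25.47
tool_pos: [0.4313, -0.1351, 0.2836]
tcp_rot: [-0.143, -3.135, -0.002]
wrist_force: [0.3, 0.3, 0.5]
width: 0.7
grip_force: 0.0
```

Request:
jog_arm(increments=[[[0.1,-1,0,0,0,0,0.4],[0.1,-1,0,0,0,0,0.4],[0.1,-1,0,0,0,0,0.4],[0.1,-1,0,0,0,0,0.4],[0.1,-1,0,0,0,0,0.4]]])

```text
time: 25.88
tool_pos: [0.4026, -0.2831, 0.2835]
tcp_rot: [-0.145, -3.135, -0.004]
wrist_force: [0.4, 1.1, 0.2]
width: 0.699
grip_force: 0.0
```

Request:
jog_arm(increments=[[[0.1,-1,0,0,0,0,0.4],[0,0,0,0,0,-0.88,0.4],[0,0,0,0,0,0,0.4],[0,0,0,0,0,0,0.4],[0,0,0,0,0,0,0.4]]])

```text
time: 26.3
tool_pos: [0.3979, -0.311, 0.2845]
tcp_rot: [-0.002, -3.14, -0.003]
wrist_force: [-0.8, 1.0, -0.3]
width: 0.699
grip_force: 0.0
```

```bash
python3 - <<'E'
from m import *
s,R=tool();print(s['q'].round(3))
im,d,c=look("wrist");P=cloud(d,c);cv2.imwrite("pics/w3.png",im)
im2,d2,c2=look("scene");P2=cloud(d2,c2)
for k,(im,P) in dict(w=(im,P),s=(im2,P2)).items():
  hsv=cv2.cvtColor(im,cv2.COLOR_BGR2HSV)
  for z in((.05,.06),(.064,.072)):
    m=(P[...,2]>z[0])&(P[...,2]<z[1])&(P[...,0]>.375)&(P[...,0]<.54)&(P[...,1]>-.40)&(P[...,1]<-.25)&(hsv[...,1]<70)
    q=P[m][:,:2]
    if len(q)<20: print(k,z,len(q));continue
    print(k,z,len(q),'min',np.percentile(q,1,0).round(4),'max',np.percentile(q,99,0).round(4),'rect',[np.round(v,1) for v in cv2.minAreaRect((q*1000).astype(np.float32))])
    if z[0]==.05: 
      for x in np.arange(.39,.47,.02):
        yy=q[abs(q[:,0]-x)<.005,1]; 
        if len(yy)>3: print('  x',x.round(3),yy.min().round(4),yy.max().round(4))
E
```

```text
t 26.3 p [ 0.3979 -0.311   0.2845] F [-0.8  1.  -0.3] w 0.7 grip 0.0
[[-1.     0.001 -0.002]
 [ 0.001  1.     0.002]
 [ 0.002  0.002 -1.   ]]
[-0.713 -0.045  1.982  0.     1.208 -2.283]
w (0.05, 0.06) 2815 min [ 0.3932 -0.332 ] max [ 0.4729 -0.2967] rect [array([ 432.9, -313.6]), array([47.3, 81.8]), np.float64(88.2)]
  x 0.39 -0.3274 -0.2998
  x 0.41 -0.3286 -0.2977
  x 0.43 -0.3289 -0.2985
  x 0.45 -0.3303 -0.2993
w (0.064, 0.072) 2145 min [ 0.4724 -0.3396] max [ 0.5157 -0.2917] rect [array([ 494.1, -315.4]), array([49. , 44.5]), np.float64(89.1)]
s (0.05, 0.06) 199 min [ 0.3953 -0.3295] max [ 0.5193 -0.289 ] rect [array([ 458. , -307.5]), array([ 45.3, 126.2]), np.float64(85.3)]
  x 0.41 -0.3237 -0.2958
  x 0.43 -0.327 -0.2968
  x 0.45 -0.3273 -0.2964
s (0.064, 0.072) 178 min [ 0.4766 -0.3373] max [ 0.5197 -0.2903] rect [array([ 498.2, -313.7]), array([49.6, 43.9]), np.float64(88.4)]
```

View pics/w3.png

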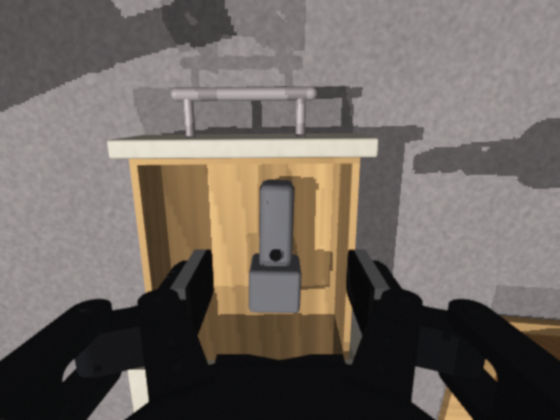

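The wrist view shows the scanner in the tray, handle at (277,220), head at (275,285), almost square to the drawer (yaw about -1.3°). The grip point is about (0.4425,-0.3135).

Request:
jog_arm(increments=[[[-0.75,-0.08,0,0,0,0.2,0.4],[-0.73,0,0,0,0,0,0.4],[0,0,0.9,0,0,0,0.4],[0,0,1,0,0,0,0.4],[0,0,1,0,0,0,0.4]]])

```text
time: 26.82
tool_pos: [0.444, -0.3142, 0.199]
tcp_rot: [0.031, 3.139, -0.003]
wrist_force: [-0.0, -0.3, -0.3]
width: 0.701
grip_force: 0.0
```

Request:
jog_arm(increments=[[[0,0,0.8,0,0,0,0.4],[0,0,0.6,0,0,0,0.4],[0,0,0.4,0,0,0,0.4],[0,0,0,0,0,0,0.4],[0,0,0,0,0,0,0.4]]])

```text
time: 27.23
tool_pos: [0.4427, -0.3142, 0.1448]
tcp_rot: [-0.032, -3.141, -0.001]
wrist_force: [0.0, -0.5, -0.3]
width: 0.698
grip_force: 0.0
```

```bash
python3 - <<'E'
from m import *
s,R=tool()
to([.4425,-.3135,.099],yaw=np.radians(178.7))
E
```

```text
t 27.23 p [ 0.4427 -0.3142  0.1448] F [ 0.  -0.5 -0.3] w 0.7 grip 0.0
[[-1.     0.02  -0.001]
 [ 0.02   1.     0.001]
 [ 0.001  0.001 -1.   ]]
shift [0.01 0.02 1.53] turn [ 0.01 -0.01  0.02]
```

Request:
jog_arm(increments=[[[0,0,0.5,0,0,0,0.4],[0,0,0.5,0,0,0,0.4],[0,0,0.3,0,0,0,0.4],[0,0,0.23,0,0,0,0.4],[0,0,0,0,0,0,0.4]]])

```text
time: 27.65
tool_pos: [0.4424, -0.3145, 0.0985]
tcp_rot: [-0.033, -3.141, -0.001]
wrist_force: [-1.0, 1.1, 0.5]
width: 0.703
grip_force: 0.0
```

Request:
jog_arm(increments=[[[0,0,0,0,0,0,-1],[0,0,0,0,0,0,-1],[0,0,0,0,0,0,-1],[0,0,0,0,0,0,-1],[0,0,0,0,0,0,-1]]], force=60)

```text
time: 28.07
tool_pos: [0.4434, -0.3153, 0.1002]
tcp_rot: [0.033, 3.14, -0.002]
wrist_force: [0.3, -0.2, 4.5]
width: 0.366
grip_force: 60.3
```

Request:
jog_arm(increments=[[[0,0,0,0,0,0,-1],[0,0,0,0,0,0,-1],[0,0,-0.3,0,0,0,-1],[0,0,-0.6,0,0,0,-1],[0,0,-0.8,0,0,0,-1]]])

```text
time: 28.48
tool_pos: [0.4406, -0.3132, 0.1481]
tcp_rot: [-0.032, -3.136, -0.006]
wrist_force: [0.1, 0.5, -1.8]
width: 0.361
grip_force: 59.6
```

Request:
jog_arm(increments=[[[0,0,-0.9,0,0,0,-1],[0,0,-0.9,0,0,0,-1],[0,0,-0.9,0,0,0,-1],[0,0,-0.9,0,0,0,-1],[0,0,-0.9,0,0,0,-1]]])

```text
time: 28.9
tool_pos: [0.4419, -0.3141, 0.2859]
tcp_rot: [-0.032, -3.14, -0.001]
wrist_force: [-0.1, 1.0, -1.9]
width: 0.363
grip_force: 59.6
```

Request:
jog_arm(increments=[[[0,0,-0.4,0,0,0,-1],[0,0,0,0,0,0,-1],[0,0,0,0,0,0,-1],[0,0,0,0,0,0,-1],[0,0,0,0,0,0,-1]]])

```text
time: 29.32
tool_pos: [0.4416, -0.3139, 0.2942]
tcp_rot: [-0.032, -3.138, -0.004]
wrist_force: [0.1, 0.5, -1.6]
width: 0.361
grip_force: 59.7
```

```bash
python3 - <<'E'
from m import *
s,R=tool();print(s['q'].round(3))
im,d,c=look("side");P=cloud(d,c);cv2.imwrite("pics/w4.png",cv2.resize(im[140:400,260:540],None,fx=2,fy=2))
hsv=cv2.cvtColor(im,cv2.COLOR_BGR2HSV)
m=(P[...,2]>.15)&(P[...,2]<.30)&(P[...,0]>.37)&(P[...,0]<.54)&(P[...,1]>-.40)&(P[...,1]<-.25)
q=P[m]
for x in np.arange(.38,.52,.01):
  w=q[abs(q[:,0]-x)<.004]
  if len(w)>3: print(x.round(2),len(w),'z',np.percentile(w[:,2],[2,98]).round(4),'y',np.percentile(w[:,1],[2,98]).round(4))
meas()
E
```

```text
t 29.32 p [ 0.4416 -0.3139  0.2942] F [ 0.1  0.5 -1.6] w 0.36 grip 59.7
[[-1.     0.021 -0.004]
 [ 0.021  1.     0.003]
 [ 0.004  0.003 -1.   ]]
[-0.664  0.021  1.898 -0.     1.228 -2.214]
0.39 192 z [0.2194 0.2479] y [-0.3277 -0.3021]
0.4 131 z [0.2229 0.2508] y [-0.331  -0.2996]
0.41 106 z [0.2236 0.251 ] y [-0.3311 -0.3019]
0.42 110 z [0.226  0.2513] y [-0.3314 -0.3015]
0.43 781 z [0.2307 0.2991] y [-0.3684 -0.2628]
0.44 269 z [0.2321 0.2976] y [-0.3495 -0.2698]
0.45 237 z [0.2453 0.2985] y [-0.3477 -0.2673]
0.46 31 z [0.2476 0.2921] y [-0.3405 -0.2732]
0.47 61 z [0.219  0.2599] y [-0.3396 -0.2929]
0.48 35 z [0.2488 0.2633] y [-0.3408 -0.3324]
0.49 24 z [0.2487 0.2623] y [-0.3408 -0.3281]
0.5 11 z [0.2604 0.2625] y [-0.3335 -0.3273]
1003 [671.9 172.9  93.8 154.3  85. ] n,t -0.0126 -0.0018
1373 [656.7  -6.5  92.8 151.9  84. ] n,t -0.0111 -0.1818
1553 [656.3  -3.4  90.3 152.3  84.8] n,t -0.0118 -0.1788
1567 [669.3 177.9  90.  154.   84.7] n,t -0.0156 0.003
```

View pics/w4.png

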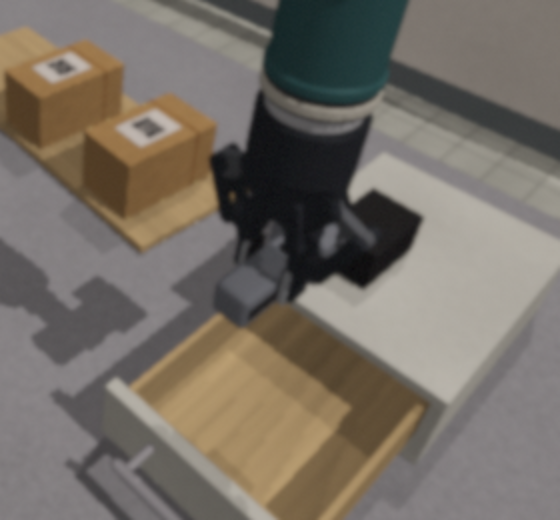

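The side view shows the scanner held level, with its head at (245,290), above the open drawer. Next, measure the label centres and go.

```bash
python3 - <<'E'
from m import *
for k in("side","scene"):
  im,d,c=look(k);P=cloud(d,c);h=cv2.cvtColor(im,cv2.COLOR_BGR2HSV)
  m=((P[...,2]>.095)&(P[...,2]<.115)&(P[...,0]>.58)&(P[...,0]<.76)&(P[...,1]>-.08)&(P[...,1]<.25)&(h[...,1]<60)).astype(np.uint8)
  m=cv2.morphologyEx(m,cv2.MORPH_CLOSE,np.ones((7,7)))
  for ct in cv2.findContours(m,0,1)[0]:
    if cv2.contourArea(ct)<60: continue
    M=cv2.moments(ct); print(k,cv2.contourArea(ct),ray(c,M['m10']/M['m00'],M['m01']/M['m00'],.104).round(4),[np.round(v,1) for v in cv2.minAreaRect((np.array([ray(c,*p[0],.104)[:2] for p in ct])*1000).astype(np.float32))])
to([.613,.178,.232],yaw=np.radians(178.8))
E
```

```text
side 302.5 [ 0.6524 -0.0047  0.104 ] [array([653.3,  -4.2]), array([51.7, 72.4]), np.float64(85.0)]
side 214.0 [0.6664 0.1769 0.104 ] [array([667.1, 177.2]), array([52.5, 72.6]), np.float64(84.6)]
scene 352.5 [0.6646 0.1774 0.104 ] [array([663.8, 177.7]), array([48.1, 68.6]), np.float64(86.0)]
scene 342.0 [ 0.6509 -0.004   0.104 ] [array([650. ,  -3.7]), array([49.1, 69.3]), np.float64(84.8)]
shift [-5.35 16.53  2.14] turn [ 0.01 -0.01  0.  ]
```

Request:
jog_arm(increments=[[[0,0.5,0,0,0,0,-1],[0,0.9,0,0,0,0,-1],[0,0.9,0,0,0,0,-1],[0,0.9,0,0,0,0,-1],[0,0.9,0,0,0,0,-1]]])

```text
time: 29.98
tool_pos: [0.4448, -0.19, 0.2969]
tcp_rot: [-0.033, -3.141, -0.001]
wrist_force: [0.2, 1.0, -1.3]
width: 0.364
grip_force: 59.8
```

Request:
jog_arm(increments=[[[0,0.9,0,0,0,0,-1],[0,0.9,0,0,0,0,-1],[0,0.9,0,0,0,0,-1],[0,0.9,0,0,0,0,-1],[0,0.9,0,0,0,0,-1]]])

```text
time: 30.4
tool_pos: [0.4474, -0.0548, 0.297]
tcp_rot: [0.033, 3.141, 0.001]
wrist_force: [0.3, -0.1, -0.9]
width: 0.361
grip_force: 59.8
```

Request:
jog_arm(increments=[[[0,0.9,0,0,0,0,-1],[0,0.9,0,0,0,0,-1],[0,0.9,0,0,0,0,-1],[0,0.9,0,0,0,0,-1],[0,0.9,0,0,0,0,-1]]])

```text
time: 30.82
tool_pos: [0.45, 0.0801, 0.2971]
tcp_rot: [0.032, 3.141, 0.001]
wrist_force: [1.5, -0.0, -1.9]
width: 0.367
grip_force: 59.8
```

Request:
jog_arm(increments=[[[0,0.9,0,0,0,0,-1],[0,0.9,0,0,0,0,-1],[0,0.6,0,0,0,0,-1],[-0.5,0.4,0,0,0,0,-1],[-0.7,0.13,0,0,0,0,-1]]])

```text
time: 31.23
tool_pos: [0.487, 0.168, 0.2969]
tcp_rot: [-0.028, -3.14, -0.002]
wrist_force: [0.2, 0.3, -0.9]
width: 0.362
grip_force: 59.8
```

Request:
jog_arm(increments=[[[-0.8,0,0,0,0,0,-1],[-0.9,0,0,0,0,0,-1],[-0.9,0,0,0,0,0,-1],[-0.8,0,0,0,0,0,-1],[-0.7,0,0,0,0,0,-1]]])

```text
time: 31.65
tool_pos: [0.6125, 0.1635, 0.2967]
tcp_rot: [-0.032, -3.141, -0.0]
wrist_force: [-0.1, 0.1, -0.9]
width: 0.367
grip_force: 59.8
```

Request:
jog_arm(increments=[[[0,0,0,0,0,0,-1],[0,0,0,0,0,0,-1],[0,0,0,0,0,0,-1],[0,0,0,0,0,0,-1],[0,0,0,0,0,0,-1]]])

```text
time: 32.07
tool_pos: [0.6105, 0.1631, 0.2971]
tcp_rot: [-0.032, -3.141, -0.0]
wrist_force: [-0.0, -0.1, -1.0]
width: 0.366
grip_force: 59.8
```

```bash
python3 - <<'E'
from m import *
s,R=tool()
im,d,c=look("side");P=cloud(d,c)
im2,d2,c2=look("scene");P2=cloud(d2,c2)
for q in P,P2:
  q=q[(q[...,2]>.15)&(q[...,2]<.30)&(q[...,0]>.54)&(q[...,0]<.72)&(q[...,1]>.08)&(q[...,1]<.28)]
  for x in np.arange(.55,.70,.01):
    w=q[abs(q[:,0]-x)<.004]
    if len(w)>3: print(x.round(2),len(w),'z',np.percentile(w[:,2],[2,98]).round(4),'y',np.percentile(w[:,1],[2,98]).round(4))
  print('max x',np.percentile(q[:,0],99.5))
for k,i,cc,pp in(("side",im,c,P),("scene",im2,c2,P2)):
  for r in rects(pp,.095,.115,(.3,1,-.2,.4)): print(k,r[0],r[1])
to([.613,.1785,.232],yaw=np.radians(178.8))
E
```

```text
t 32.07 p [0.6105 0.1631 0.2971] F [-0.  -0.1 -1. ] w 0.37 grip 59.8
[[-1.    0.02 -0.  ]
 [ 0.02  1.    0.  ]
 [ 0.    0.   -1.  ]]
0.56 76 z [0.2229 0.2515] y [0.1471 0.1745]
0.57 48 z [0.2213 0.2534] y [0.1447 0.1704]
0.58 45 z [0.2216 0.2537] y [0.1439 0.1681]
0.59 45 z [0.2242 0.2977] y [0.1401 0.1756]
0.6 282 z [0.2286 0.2988] y [0.1069 0.2123]
0.61 111 z [0.2313 0.2985] y [0.1048 0.2058]
0.62 69 z [0.2287 0.2977] y [0.1046 0.1858]
0.63 16 z [0.2219 0.2486] y [0.1418 0.1468]
0.64 63 z [0.2212 0.2617] y [0.1349 0.1775]
0.65 38 z [0.2215 0.2633] y [0.1339 0.139 ]
0.66 37 z [0.221  0.2644] y [0.1342 0.1434]
0.67 40 z [0.2212 0.2648] y [0.1332 0.1521]
0.68 43 z [0.2222 0.2648] y [0.1335 0.1595]
max x 0.682912096314658
0.59 24 z [0.2494 0.2553] y [0.1568 0.1793]
0.6 58 z [0.2505 0.2925] y [0.1235 0.2089]
0.61 68 z [0.2513 0.2974] y [0.1214 0.2062]
0.62 236 z [0.2377 0.2996] y [0.1125 0.2141]
0.63 47 z [0.2498 0.2996] y [0.1416 0.2018]
0.64 12 z [0.2617 0.2659] y [0.1397 0.171 ]
0.65 53 z [0.2622 0.268 ] y [0.1387 0.1857]
0.66 57 z [0.2555 0.2678] y [0.1382 0.1875]
0.67 55 z [0.2369 0.2692] y [0.1381 0.1862]
0.68 108 z [0.2211 0.2686] y [0.1381 0.1864]
0.69 24 z [0.2252 0.2675] y [0.145  0.1832]
max x 0.6868352281175018
side 1006 [670.6 175.   94.1 153.   85.1]
side 1364 [656.9  -7.3  92.5 153.2  85.2]
scene 1554 [656.8  -3.4  90.6 152.7  85. ]
scene 1463 [670.  177.8  90.  153.   84.7]
shift [-0.06  0.52  2.18] turn [0.   0.   0.01]
```

Window offset confirmed (52 mm ahead of the TCP, 77 mm below it). Lowering to 5 cm above the far label and holding.

Request:
jog_arm(increments=[[[-0.07,0.3,0.4,0,0,0,-1],[0,0.2,0.5,0,0,0,-1],[0,0,0.5,0,0,0,-1],[0,0,0.5,0,0,0,-1],[0,0,0.3,0,0,0,-1]]])

```text
time: 32.58
tool_pos: [0.6127, 0.1783, 0.2281]
tcp_rot: [-0.032, -3.138, 0.001]
wrist_force: [-0.7, -0.8, -2.3]
width: 0.365
grip_force: 59.9
```

Request:
jog_arm(increments=[[[0,0,0,0,0,0,-1],[0,0,0,0,0,0,-1],[0,0,0,0,0,0,-1],[0,0,0,0,0,0,-1],[0,0,0,0,0,0,-1]]])

```text
time: 33.0
tool_pos: [0.6147, 0.1779, 0.2324]
tcp_rot: [0.033, 3.139, 0.001]
wrist_force: [-0.5, -0.5, -1.9]
width: 0.366
grip_force: 59.9
```

```bash
python3 - <<'E'
from m import *
s,R=tool()
to([.613,.178,.231],yaw=np.radians(178.8))
im,d,c=look("side");cv2.imwrite("pics/w5.png",cv2.resize(im[80:280,160:400],None,fx=2.4,fy=2.4))
E
```

```text
t 33.0 p [0.6147 0.1779 0.2324] F [-0.5 -0.5 -1.9] w 0.37 grip 59.9
[[-1.     0.021  0.002]
 [ 0.021  1.     0.001]
 [-0.002  0.001 -1.   ]]
shift [0.06 0.   0.05] turn [0.01 0.02 0.  ]
```

View pics/w5.png

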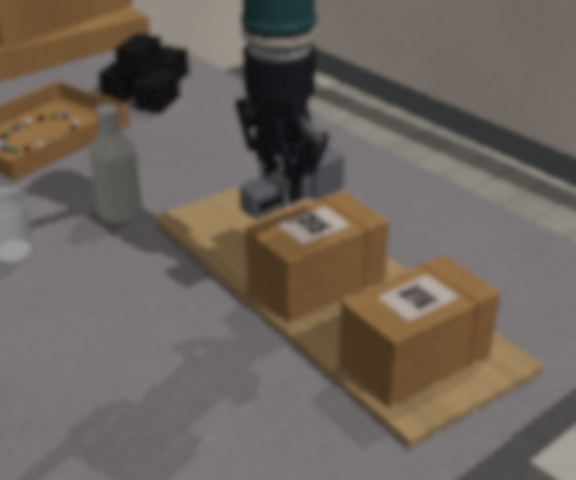

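The side view shows the scanner hovering level above the far label, and the pose is within 2 mm. Holding.

Request:
jog_arm(increments=[[[0.05,0,0.04,0,0,0,-1],[0,0,0,0,0,0,-1],[0,0,0,0,0,0,-1],[0,0,0,0,0,0,-1],[0,0,0,0,0,0,-1]]])

```text
time: 33.47
tool_pos: [0.6124, 0.1777, 0.2298]
tcp_rot: [0.032, 3.141, -0.0]
wrist_force: [-0.5, 0.1, -2.3]
width: 0.368
grip_force: 59.9
```

Request:
jog_arm(increments=[[[0,0,0,0,0,0,-1],[0,0,0,0,0,0,-1],[0,0,0,0,0,0,-1],[0,0,0,0,0,0,-1],[0,0,0,0,0,0,-1]]])

```text
time: 33.88
tool_pos: [0.6125, 0.1777, 0.2297]
tcp_rot: [-0.033, -3.141, 0.0]
wrist_force: [0.3, 0.3, -2.1]
width: 0.364
grip_force: 59.9
```

Request:
jog_arm(increments=[[[0,0,0,0,0,0,-1],[0,0,0,0,0,0,-1],[0,0,0,0,0,0,-1],[0,0,0,0,0,0,-1],[0,0,0,0,0,0,-1]]])

```text
time: 34.3
tool_pos: [0.6125, 0.1778, 0.2298]
tcp_rot: [-0.032, -3.141, 0.0]
wrist_force: [0.8, -0.1, -1.5]
width: 0.363
grip_force: 59.9
```

Request:
jog_arm(increments=[[[0,0,0,0,0,0,-1],[0,0,0,0,0,0,-1],[0,0,0,0,0,0,-1],[0,0,0,0,0,0,-1],[0,0,0,0,0,0,-1]]])

```text
time: 34.72
tool_pos: [0.6125, 0.1778, 0.2298]
tcp_rot: [-0.032, -3.141, 0.0]
wrist_force: [0.5, -0.6, -1.9]
width: 0.362
grip_force: 59.9
```

Request:
jog_arm(increments=[[[0,0,0,0,0,0,-1],[0,0,0,0,0,0,-1],[0,0,0,0,0,0,-1],[0,0,0,0,0,0,-1],[0,0,0,0,0,0,-1]]])

```text
time: 35.13
tool_pos: [0.6125, 0.1778, 0.2298]
tcp_rot: [0.033, 3.141, 0.0]
wrist_force: [-0.5, -0.8, -2.6]
width: 0.367
grip_force: 59.9
```

Request:
jog_arm(increments=[[[0,0,0,0,0,0,-1],[0,0,0,0,0,0,-1],[0,0,0,0,0,0,-1],[0,0,0,0,0,0,-1],[0,0,0,0,0,0,-1]]])

```text
time: 35.55
tool_pos: [0.6125, 0.1778, 0.2298]
tcp_rot: [0.032, 3.141, -0.0]
wrist_force: [0.5, -0.2, -1.3]
width: 0.362
grip_force: 59.9
```

Request:
jog_arm(increments=[[[0,0,0,0,0,0,-1],[0,0,0,0,0,0,-1],[0,0,0,0,0,0,-1],[0,0,0,0,0,0,-1],[0,0,0,0,0,0,-1]]])

```text
time: 35.97
tool_pos: [0.6125, 0.1778, 0.2298]
tcp_rot: [-0.033, -3.141, -0.0]
wrist_force: [-0.5, -0.8, -1.6]
width: 0.366
grip_force: 59.9
```

Request:
jog_arm(increments=[[[0,0,0,0,0,0,-1],[0,0,0,0,0,0,-1],[0,0,0,0,0,0,-1],[0,0,-0.5,0,0,0,-1],[0,0,-0.8,0,0,0,-1]]])

```text
time: 36.38
tool_pos: [0.6104, 0.1773, 0.2654]
tcp_rot: [-0.032, -3.134, 0.003]
wrist_force: [0.2, -0.2, -1.8]
width: 0.363
grip_force: 59.9
```

Request:
jog_arm(increments=[[[0,-0.4,-0.2,0,0,0,-1],[0,-0.8,0,0,0,0,-1],[0,-0.8,0,0,0,0,-1],[0,-0.8,0,0,0,0,-1],[0,-0.8,0,0,0,0,-1]]])

```text
time: 36.8
tool_pos: [0.61, 0.0681, 0.2746]
tcp_rot: [0.032, 3.141, -0.001]
wrist_force: [0.3, -0.4, -2.3]
width: 0.365
grip_force: 59.9
```

Request:
jog_arm(increments=[[[0,-0.8,0,0,0,0,-1],[0,-0.8,0,0,0,0,-1],[0,-0.5,0,0,0,0,-1],[0,-0.2,0,0,0,0,-1],[0,0,0,0,0,0,-1]]])

```text
time: 37.22
tool_pos: [0.6087, -0.0007, 0.2746]
tcp_rot: [0.036, 3.141, -0.0]
wrist_force: [0.3, 1.2, -1.6]
width: 0.366
grip_force: 59.9
```

```bash
python3 - <<'E'
from m import *
s,R=tool()
to([.5995,-.003,.231],yaw=np.radians(178.8))
meas()
E
```

```text
t 37.22 p [ 0.6087 -0.0007  0.2746] F [ 0.3  1.2 -1.6] w 0.37 grip 59.9
[[-1.     0.023  0.   ]
 [ 0.023  1.    -0.   ]
 [-0.    -0.    -1.   ]]
shift [ 0.3  -0.08  1.45] turn [-0.    0.   -0.02]
859 [670.3 173.8  93.3 152.7  84. ] n,t -0.0143 -0.001
1357 [656.5  -6.6  93.4 151.9  84.3] n,t -0.0113 -0.1819
1279 [657.6  -3.4  90.6 149.6  85. ] n,t -0.0105 -0.1786
1568 [669.8 177.9  90.1 153.8  84.7] n,t -0.0151 0.003
```

Request:
jog_arm(increments=[[[0.28,-0.08,0.2,0,0,0,-1],[0,0,0.4,0,0,0,-1],[0,0,0.4,0,0,0,-1],[0,0,0.3,0,0,0,-1],[0,0,0.15,0,0,0,-1]]])

```text
time: 37.73
tool_pos: [0.5989, -0.0008, 0.2281]
tcp_rot: [-0.031, -3.137, -0.0]
wrist_force: [-0.7, 0.5, -2.5]
width: 0.361
grip_force: 59.9
```

Request:
jog_arm(increments=[[[0,0,0,0,0,0,-1],[0,0,0,0,0,0,-1],[0,0,0,0,0,0,-1],[0,0,0,0,0,0,-1],[0,0,0,0,0,0,-1]]])

```text
time: 38.15
tool_pos: [0.6009, -0.0015, 0.2321]
tcp_rot: [0.033, 3.14, -0.0]
wrist_force: [-0.1, -0.5, -2.0]
width: 0.367
grip_force: 59.9
```

Request:
jog_arm(increments=[[[0,0,0,0,0,0,-1],[0,0,0,0,0,0,-1],[0,0,0,0,0,0,-1],[0,0,0,0,0,0,-1],[0,0,0,0,0,0,-1]]])

```text
time: 38.57
tool_pos: [0.6004, -0.0014, 0.2313]
tcp_rot: [0.033, 3.141, -0.0]
wrist_force: [0.6, -0.2, -2.0]
width: 0.366
grip_force: 59.9
```

Request:
jog_arm(increments=[[[0,0,0,0,0,0,-1],[0,0,0,0,0,0,-1],[0,0,0,0,0,0,-1],[0,0,0,0,0,0,-1],[0,0,0,0,0,0,-1]]])

```text
time: 38.98
tool_pos: [0.6004, -0.0014, 0.2312]
tcp_rot: [-0.033, -3.141, -0.0]
wrist_force: [-0.2, 0.1, -2.3]
width: 0.36
grip_force: 59.9
```

Request:
jog_arm(increments=[[[0,0,0,0,0,0,-1],[0,0,0,0,0,0,-1],[0,0,0,0,0,0,-1],[0,0,0,0,0,0,-1],[0,0,0,0,0,0,-1]]])

```text
time: 39.4
tool_pos: [0.6004, -0.0014, 0.2313]
tcp_rot: [0.032, 3.141, -0.0]
wrist_force: [0.2, 0.8, -0.6]
width: 0.364
grip_force: 59.9
```

Request:
jog_arm(increments=[[[0,0,0,0,0,0,-1],[0,0,0,0,0,0,-1],[0,0,0,0,0,0,-1],[0,0,0,0,0,0,-1],[0,0,0,0,0,0,-1]]])

```text
time: 39.82
tool_pos: [0.6004, -0.0014, 0.2313]
tcp_rot: [0.032, 3.141, 0.0]
wrist_force: [0.8, 0.7, -2.9]
width: 0.364
grip_force: 59.9
```

Request:
jog_arm(increments=[[[0,0,0,0,0,0,-1],[0,0,0,0,0,0,-1],[0,0,0,0,0,0,-1],[0,0,0,0,0,0,-1],[0,0,0,0,0,0,-1]]])

```text
time: 40.23
tool_pos: [0.6003, -0.0014, 0.2313]
tcp_rot: [-0.032, -3.141, -0.0]
wrist_force: [0.6, -0.3, -2.3]
width: 0.362
grip_force: 59.9
```

Request:
jog_arm(increments=[[[0,0,0,0,0,0,-1],[0,0,0,0,0,0,-1],[0,0,0,0,0,0,-1],[0,0,0,0,0,0,-1],[0,0,0,0,0,0,-1]]])

```text
time: 40.65
tool_pos: [0.6003, -0.0014, 0.2313]
tcp_rot: [0.033, 3.141, -0.0]
wrist_force: [1.5, -0.0, -0.5]
width: 0.364
grip_force: 59.9
```

```bash
python3 - <<'E'
from m import *
s,R=tool()
meas()
to([.44,-.314,.29],yaw=np.radians(178.8))
E
```

```text
t 40.65 p [ 0.6003 -0.0014  0.2313] F [ 1.5 -0.  -0.5] w 0.36 grip 59.9
[[-1.     0.021  0.   ]
 [ 0.021  1.    -0.   ]
 [-0.    -0.    -1.   ]]
815 [665.8 174.1  92.7 144.2  84.4] n,t -0.0188 -0.0011
1239 [657.2  -7.7  93.5 152.6  84.1] n,t -0.0105 -0.183
1170 [657.1  -3.2  90.8 149.9  84.5] n,t -0.0111 -0.1785
1553 [670.1 177.9  90.1 152.3  84.7] n,t -0.0148 0.003
shift [  5.13 -10.53  -1.96] turn [-0.  0.  0.]
```

Request:
jog_arm(increments=[[[0,0,-0.5,0,0,0,-1],[0,0,-0.8,0,0,0,-1],[0.6,0,-0.7,0,0,0,-1],[0.9,0,0,0,0,0,-1],[0.9,0,0,0,0,0,-1]]])

```text
time: 41.17
tool_pos: [0.5291, -0.0, 0.2935]
tcp_rot: [0.032, 3.137, -0.0]
wrist_force: [-0.5, 0.5, -1.9]
width: 0.367
grip_force: 59.9
```

Request:
jog_arm(increments=[[[0.9,-0.8,0,0,0,0,-1],[0.9,-0.9,0,0,0,0,-1],[0.6,-0.9,0,0,0,0,-1],[0.33,-0.9,0,0,0,0,-1],[0,-0.9,0,0,0,0,-1]]])

```text
time: 41.58
tool_pos: [0.4414, -0.1308, 0.2914]
tcp_rot: [-0.032, -3.141, 0.0]
wrist_force: [0.9, -0.2, -1.1]
width: 0.362
grip_force: 60.0
```

Request:
jog_arm(increments=[[[0,-0.9,0,0,0,0,-1],[0,-0.9,0,0,0,0,-1],[0,-0.9,0,0,0,0,-1],[0,-0.9,0,0,0,0,-1],[0,-0.9,0,0,0,0,-1]]])

```text
time: 42.0
tool_pos: [0.4407, -0.2665, 0.2915]
tcp_rot: [0.033, 3.141, -0.0]
wrist_force: [-0.1, 0.8, -1.5]
width: 0.362
grip_force: 60.0
```

Request:
jog_arm(increments=[[[0,-0.9,0,0,0,0,-1],[0,-0.5,0,0,0,0,-1],[0,-0.2,0,0,0,0,-1],[0,0,0,0,0,0,-1],[0,0,0,0,0,0,-1]]])

```text
time: 42.42
tool_pos: [0.4399, -0.3124, 0.2911]
tcp_rot: [-0.033, -3.141, -0.002]
wrist_force: [-0.5, -0.3, -1.4]
width: 0.363
grip_force: 60.1
```

```bash
python3 - <<'E'
from m import *
s,R=tool()
im,d,c=look("scene");P=cloud(d,c)
for z in((.062,.073),(.08,.095)):
    print(z);[print(r) for r in rects(P,*z,(.25,.56,-.45,-.2),30)]
to([.4415,-.3135,.0995],yaw=np.radians(178.8))
E
```

```text
t 42.42 p [ 0.4399 -0.3124  0.2911] F [-0.5 -0.3 -1.4] w 0.36 grip 60.1
[[-1.     0.021 -0.   ]
 [ 0.021  1.     0.001]
 [ 0.     0.001 -1.   ]]
(0.062, 0.073)
(np.int32(63), array([ 317.1, -313.9,   65.9,   13.1,   87.3]), np.float64(67.1))
(0.08, 0.095)
(np.int32(112), array([ 358.6, -303.6,   18.1,   73.1,    1. ]), np.float64(86.9))
(np.int32(50), array([ 3.581e+02, -2.469e+02,  1.710e+01,  3.070e+01,  2.000e-01]), np.float64(87.2))
(np.int32(38), array([ 358.6, -432.1,   24.3,   17.2,   88.3]), np.float64(86.9))
shift [-0.05 -0.05  6.39] turn [ 0.01 -0.    0.01]
```

Drawer is still open. Lowering and releasing the scanner.

Request:
jog_arm(increments=[[[0,0,0.6,0,0,0,-1],[0,0,0.9,0,0,0,-1],[0,0,0.9,0,0,0,-1],[0,0,0.9,0,0,0,-1],[0,0,0.9,0,0,0,-1]]])

```text
time: 42.88
tool_pos: [0.4403, -0.3115, 0.1646]
tcp_rot: [0.03, 3.141, -0.0]
wrist_force: [-0.2, -0.2, -2.4]
width: 0.366
grip_force: 60.2
```

Request:
jog_arm(increments=[[[0,0,0.7,0,0,0,-1],[0,0,0.4,0,0,0,-1],[0,0,0.3,0,0,0,-1],[0,0,0,0,0,0,-1],[0,0,0,0,0,0,-1]]])

```text
time: 43.3
tool_pos: [0.4405, -0.313, 0.1239]
tcp_rot: [0.032, 3.141, -0.0]
wrist_force: [-0.7, 0.0, -1.3]
width: 0.363
grip_force: 60.2
```

```bash
python3 - <<'E'
from m import *
tool()
E
```

```text
t 43.3 p [ 0.4405 -0.313   0.1239] F [-0.7  0.  -1.3] w 0.36 grip 60.2
[[-1.     0.02   0.   ]
 [ 0.02   1.    -0.   ]
 [-0.001 -0.    -1.   ]]
```

Request:
jog_arm(increments=[[[0,0,0.25,0,0,0,-1],[0,0,0.2,0,0,0,-1],[0,0,0.2,0,0,0,-1],[0,0,0.15,0,0,0,-1],[0,0,0,0,0,0,-1]]])

```text
time: 43.72
tool_pos: [0.441, -0.3137, 0.1002]
tcp_rot: [0.033, 3.139, -0.001]
wrist_force: [0.3, 2.3, 5.9]
width: 0.365
grip_force: 61.2
```

Request:
jog_arm(increments=[[[0,0,0,0,0,0,-1],[0,0,0,0,0,0,-1],[0,0,0,0,0,0,0.1],[0,0,0,0,0,0,0.3],[0,0,0,0,0,0,0.3]]])

```text
time: 44.13
tool_pos: [0.4396, -0.3131, 0.0989]
tcp_rot: [-0.032, -3.141, -0.0]
wrist_force: [-0.1, -0.1, -0.2]
width: 0.647
grip_force: 0.0
```

Request:
jog_arm(increments=[[[0,0,-0.4,0,0,0,0.3],[0,0,-0.9,0,0,0,0.3],[0,0,-1,0,0,0,0.3],[0,0,-1,0,0,0,0.3],[0,0,-1,0,0,0,0.3]]])

```text
time: 44.55
tool_pos: [0.4396, -0.313, 0.2301]
tcp_rot: [-0.033, -3.141, -0.0]
wrist_force: [0.2, -0.8, -0.6]
width: 0.652
grip_force: 0.0
```

Request:
jog_arm(increments=[[[0,0,-1,0,0,0,0.3],[0,0,-0.6,0,0,0,0.3],[0,0,0,0,0,0,0.3],[0,0,0,0,0,0,0.3],[0,0,0,0,0,0,0.3]]])

```text
time: 44.97
tool_pos: [0.4394, -0.3128, 0.2756]
tcp_rot: [-0.032, -3.14, -0.001]
wrist_force: [-0.5, -0.6, -0.4]
width: 0.654
grip_force: 0.0
```

```bash
python3 - <<'E'
from m import *
s,R=tool()
im,d,c=look("wrist");P=cloud(d,c)
im,d,c=look("side");P2=cloud(d,c)
for p in P,P2:
 for z in((.05,.06),(.062,.073),(.08,.095)):
    print(z);[print(r) for r in rects(p,*z,(.25,.56,-.45,-.2),30)]
cv2.imwrite("pics/w6.png",cv2.resize(im[200:400,300:520],None,fx=2,fy=2))
to([.36,-.337,.26],yaw=np.radians(90))
E
```

```text
t 44.97 p [ 0.4394 -0.3128  0.2756] F [-0.5 -0.6 -0.4] w 0.65 grip 0.0
[[-1.     0.021 -0.001]
 [ 0.021  1.     0.001]
 [ 0.001  0.001 -1.   ]]
(0.05, 0.06)
(np.int32(36), array([ 376.1, -250.4,    0.7,    9. ,   88.1]), np.float64(54.4))
(np.int32(222), array([ 392.3, -428.4,   40.9,    1.8,    1.1]), np.float64(55.2))
(np.int32(3239), array([ 430.6, -313.4,   47.2,   81. ,   89.1]), np.float64(55.5))
(np.int32(176), array([ 432.6, -428.1,   37.9,    1.4,    0.7]), np.float64(55.0))
(np.int32(315), array([ 4.916e+02, -4.279e+02,  7.950e+01,  1.300e+00,  3.000e-01]), np.float64(55.2))
(0.062, 0.073)
(np.int32(3157), array([ 3.285e+02, -3.394e+02,  3.840e+01,  1.197e+02,  3.000e-01]), np.float64(66.1))
(np.int32(872), array([ 4.493e+02, -4.281e+02,  1.551e+02,  1.600e+00,  1.000e-01]), np.float64(67.6))
(np.int32(63), array([ 3.843e+02, -2.504e+02,  1.600e+01,  6.000e-01,  2.000e-01]), np.float64(67.5))
(np.int32(39), array([ 415.7, -250.1,    0.7,   11. ,   88.4]), np.float64(68.5))
(np.int32(66), array([ 4.358e+02, -2.501e+02,  1.960e+01,  6.000e-01,  4.000e-01]), np.float64(67.6))

[... 390 characters left out ...]
int32(593), array([ 5.527e+02, -3.241e+02,  2.500e+00,  1.106e+02,  5.000e-01]), np.float64(91.3))
(0.05, 0.06)
(np.int32(690), array([ 432.7, -318.4,   40. ,   82.4,   89.6]), np.float64(55.1))
(0.062, 0.073)
(np.int32(539), array([ 493.3, -316.2,   45.4,   51.4,    0.5]), np.float64(67.2))
(np.int32(31), array([ 555.5, -444. ,   11.5,    2.8,   88.4]), np.float64(66.7))
(np.int32(691), array([ 332.2, -343.7,   42.5,  121.5,    0.4]), np.float64(65.7))
(0.08, 0.095)
(np.int32(1245), array([ 359.1, -340.4,   17. ,  210.6,    0.4]), np.float64(86.6))
(np.int32(43), array([ 555.7, -443.7,   12.3,    3.1,   89.1]), np.float64(88.1))
shift [ 2.62 -0.87  0.48] turn [-1.00e-02 -4.00e-02  1.48e+01]
```

View pics/w6.png

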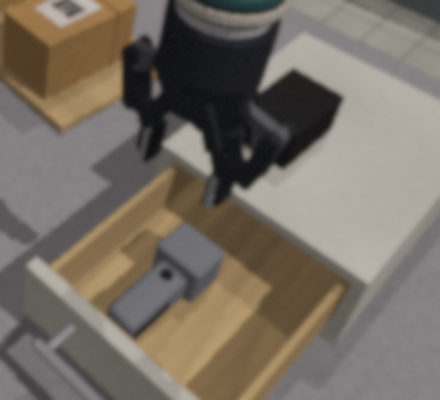

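The side view shows the scanner flat in the tray, at (165,280). Now I'll push the drawer shut on its handle bar with half-open fingers.

Request:
jog_arm(increments=[[[0.9,-0.3,0,0,0,0,0],[1,-0.3,0,0,0,0,0],[1,-0.3,0,0,0,0,0],[1,0,0,0,0,0,0],[0.9,0,0,0,0,0,0]]])

```text
time: 45.48
tool_pos: [0.2933, -0.3365, 0.2743]
tcp_rot: [-0.033, -3.139, -0.004]
wrist_force: [-1.1, 0.3, -0.1]
width: 0.502
grip_force: 0.0
```

Request:
jog_arm(increments=[[[0.6,0,0,0,0,0,0],[0,0,0.8,0,0,0,0],[0,0,0.8,0,0,0,0],[0,0,0.6,0,0,0,0],[0,0,0,0,0,0,0]]])

```text
time: 45.9
tool_pos: [0.2749, -0.3337, 0.2049]
tcp_rot: [-0.033, -3.135, -0.013]
wrist_force: [-0.1, -0.4, -0.5]
width: 0.5
grip_force: 0.0
```

```bash
python3 - <<'E'
from m import *
s,R=tool();print(s['q'].round(3))
to([.275,-.338,.118],yaw=np.radians(178.8))
E
```

```text
t 45.9 p [ 0.2749 -0.3337  0.2049] F [-0.1 -0.4 -0.5] w 0.5 grip 0.0
[[-1.     0.021 -0.006]
 [ 0.021  1.     0.009]
 [ 0.007  0.008 -1.   ]]
[-0.939 -0.112  2.199 -0.     1.065 -2.489]
shift [-0.03 -0.17  2.89] turn [ 0.08 -0.06 -0.  ]
```

Request:
jog_arm(increments=[[[0,-0.15,0.6,0,0,0,0],[0,0,0.8,0,0,0,0],[0,0,0.8,0,0,0,0],[0,0,0.6,0,0,0,0],[0,0,0,0,0,0,0]]])

```text
time: 46.32
tool_pos: [0.2756, -0.3387, 0.1227]
tcp_rot: [-0.032, -3.136, -0.011]
wrist_force: [-1.2, 0.9, -0.3]
width: 0.499
grip_force: 0.0
```

Request:
jog_arm(increments=[[[-0.2,0,0,0,0,0,0],[-0.25,0,0,0,0,0,0],[-0.3,0,0,0,0,0,0],[-0.35,0,0,0,0,0,0],[-0.35,0,0,0,0,0,0]]])

```text
time: 46.73
tool_pos: [0.3225, -0.3428, 0.1275]
tcp_rot: [0.032, 3.14, -0.002]
wrist_force: [-1.8, 0.3, 1.3]
width: 0.501
grip_force: 0.8
```

Request:
jog_arm(increments=[[[-0.35,0,0,0,0,0,0],[-0.35,0,0,0,0,0,0],[-0.35,0,0,0,0,0,0],[-0.35,0,0,0,0,0,0],[-0.35,0,0,0,0,0,0]]])

```text
time: 47.15
tool_pos: [0.3744, -0.3431, 0.1262]
tcp_rot: [-0.032, -3.141, -0.001]
wrist_force: [-0.8, 0.9, 0.2]
width: 0.499
grip_force: 0.8
```

Request:
jog_arm(increments=[[[-0.35,0,0,0,0,0,0],[-0.35,0,0,0,0,0,0],[-0.35,0,0,0,0,0,0],[-0.35,0,0,0,0,0,0],[-0.35,0,0,0,0,0,0]]])

```text
time: 47.57
tool_pos: [0.4267, -0.3442, 0.126]
tcp_rot: [-0.033, -3.141, -0.001]
wrist_force: [-1.8, 1.9, 0.1]
width: 0.502
grip_force: 0.8
```

Request:
jog_arm(increments=[[[-0.25,0,0,0,0,0,0],[-0.2,0,0,0,0,0,0],[-0.2,0,0,0,0,0,0],[-0.2,0,0,0,0,0,0],[-0.2,0,0,0,0,0,0]]])

```text
time: 47.98
tool_pos: [0.4576, -0.345, 0.1262]
tcp_rot: [-0.033, -3.141, -0.0]
wrist_force: [-1.1, 1.2, 0.2]
width: 0.505
grip_force: 0.6
```

```bash
python3 - <<'E'
from m import *
s,R=tool()
im,d,c=look("side");P=cloud(d,c)
for z in((.055,.07),(.08,.0915)):
    print(z);[print(r) for r in rects(P,*z,(.25,.57,-.45,-.2),30)]
E
```

```text
t 47.98 p [ 0.4576 -0.345   0.1262] F [-1.1  1.2  0.2] w 0.5 grip 0.6
[[-1.     0.021 -0.   ]
 [ 0.021  1.     0.   ]
 [ 0.     0.    -1.   ]]
(0.055, 0.07)
(np.int32(105), array([ 475.3, -341.5,   34.1,   10.7,   87.1]), np.float64(65.4))
(np.int32(150), array([ 511.7, -422.9,    8.5,   50.1,    7.2]), np.float64(62.4))
(np.int32(36), array([ 555.5, -444. ,   12. ,    2.9,   89.8]), np.float64(62.0))
(np.int32(31), array([ 473.8, -396.6,    6.1,   11.3,   46.4]), np.float64(65.3))
(0.08, 0.0915)
(np.int32(54), array([ 517.8, -241.7,   17. ,   14.9,   10.1]), np.float64(86.7))
(np.int32(255), array([ 518.7, -424.5,   45.5,   17.1,   89.9]), np.float64(86.7))
```

Request:
jog_arm(increments=[[[-0.15,0,0,0,0,0,0],[-0.15,0,0,0,0,0,0],[-0.15,0,0,0,0,0,0],[-0.1,0,0,0,0,0,0],[-0.1,0,0,0,0,0,0]]])

```text
time: 48.45
tool_pos: [0.4771, -0.3455, 0.1263]
tcp_rot: [-0.033, -3.141, 0.0]
wrist_force: [-1.7, 0.7, 1.4]
width: 0.499
grip_force: 0.6
```

Request:
jog_arm(increments=[[[-0.07,0,0,0,0,0,0],[-0.07,0,0,0,0,0,0],[-0.05,0,0,0,0,0,0],[-0.05,0,0,0,0,0,0],[-0.05,0,0,0,0,0,0]]])

```text
time: 48.87
tool_pos: [0.4855, -0.3455, 0.1262]
tcp_rot: [-0.033, -3.141, -0.0]
wrist_force: [-1.3, 1.1, 0.5]
width: 0.501
grip_force: 0.5
```

```bash
python3 - <<'E'
from m import *
s,R=tool()
im,d,c=look("side");P=cloud(d,c)
for z in((.08,.0915),):
    print(z);[print(r) for r in rects(P,*z,(.25,.57,-.45,-.2),30)]
E
```

```text
t 48.87 p [ 0.4855 -0.3455  0.1262] F [-1.3  1.1  0.5] w 0.5 grip 0.5
[[-1.     0.021 -0.   ]
 [ 0.021  1.     0.   ]
 [ 0.     0.    -1.   ]]
(0.08, 0.0915)
(np.int32(60), array([ 547.1, -239.5,   22.9,   14.2,   35.1]), np.float64(86.4))
(np.int32(263), array([ 547. , -425.8,   19.2,   48.4,    4.6]), np.float64(86.5))
```

Request:
jog_arm(increments=[[[-0.05,0,0,0,0,0,0],[-0.05,0,0,0,0,0,0],[-0.04,0,0,0,0,0,0],[-0.03,0,0,0,0,0,0],[0,0,0,0,0,0,0]]])

```text
time: 49.33
tool_pos: [0.4875, -0.3457, 0.126]
tcp_rot: [-0.03, -3.134, -0.002]
wrist_force: [-11.7, -1.2, 7.4]
width: 0.5
grip_force: 6.1
```

Request:
jog_arm(increments=[[[-0.03,0,0,0,0,0,0],[-0.03,0,0,0,0,0,0],[-0.03,0,0,0,0,0,0],[0,0,0,0,0,0,0],[0,0,0,0,0,0,0]]])

```text
time: 49.75
tool_pos: [0.4881, -0.3457, 0.1259]
tcp_rot: [-0.029, -3.129, -0.003]
wrist_force: [-18.8, -0.6, 12.1]
width: 0.498
grip_force: 9.6
```

The force rose sharply at the stop, so the drawer is shut. Backing away for a last check.

Request:
jog_arm(increments=[[[0.3,0,0,0,0,0,0],[0.6,0,0,0,0,0,0],[0.8,0,0,0,0,0,0],[0.8,0,-0.6,0,0,0,0],[0,0,-1,0,0,0,0]]])

```text
time: 50.17
tool_pos: [0.4125, -0.3413, 0.1699]
tcp_rot: [-0.035, -3.132, -0.012]
wrist_force: [0.2, 0.2, 0.2]
width: 0.499
grip_force: 0.0
```

Request:
jog_arm(increments=[[[0,0,-1,0,0,0,0],[0,0,-1,0,0,0,0],[0,0,-1,0,0,0,0],[0,0,-0.6,0,0,0,0],[0,0,0,0,0,0,0]]])

```text
time: 50.58
tool_pos: [0.4207, -0.3463, 0.2884]
tcp_rot: [0.033, 3.132, -0.012]
wrist_force: [1.0, 0.2, -0.1]
width: 0.497
grip_force: 0.0
```

Request:
jog_arm(increments=[[[0,0,0,0,0,0,0],[0,0,0,0,0,0,0],[0,0,0,0,0,0,0],[0,0,0,0,0,0,0],[0,0,0,0,0,0,0]]])

```text
time: 51.0
tool_pos: [0.4179, -0.3438, 0.2806]
tcp_rot: [-0.032, -3.139, -0.003]
wrist_force: [0.4, 0.0, 0.1]
width: 0.499
grip_force: 0.0
```

```bash
python3 - <<'E'
from m import *
s,R=tool();meas()
im,d,c=look("scene");P=cloud(d,c)
im2,d2,c2=look("side");P2=cloud(d2,c2)
cv2.imwrite("pics/f.png",np.hstack([im[130:330,60:460],im2[130:330,160:560]]))
for p in P,P2:
 for z in((.055,.07),(.08,.0915),(.14,.16)):
    print(z);[print(r) for r in rects(p,*z,(.25,.75,-.45,-.2),30)]
E
```

```text
t 51.0 p [ 0.4179 -0.3438  0.2806] F [0.4 0.  0.1] w 0.5 grip 0.0
[[-1.     0.021 -0.002]
 [ 0.021  1.     0.002]
 [ 0.002  0.002 -1.   ]]
998 [670.3 173.6  94.6 152.3  84.7] n,t -0.0142 -0.0012
1361 [656.5  -7.4  92.9 153.5  84. ] n,t -0.0113 -0.1827
1554 [656.2  -3.4  90.7 153.2  84.7] n,t -0.0119 -0.1788
1568 [669.4 177.9  89.9 154.6  84.7] n,t -0.0155 0.003
(0.055, 0.07)
(np.int32(32), array([ 510.6, -287.6,   17.2,   23.1,   88.7]), np.float64(66.1))
(0.08, 0.0915)
(0.14, 0.16)
(np.int32(710), array([ 659.8, -301.4,   61.5,   93.6,   88.7]), np.float64(150.5))
(0.055, 0.07)
(np.int32(900), array([ 520. , -357.2,   44.7,  180. ,    0.6]), np.float64(64.6))
(0.08, 0.0915)
(np.int32(167), array([ 546.5, -291.3,   17.8,   44.4,    1.9]), np.float64(86.5))
(np.int32(554), array([ 546.9, -395.1,   19.7,  109.1,    1.3]), np.float64(86.6))
(0.14, 0.16)
(np.int32(506), array([ 663.6, -326.2,   96.6,   41.8,   17.7]), np.float64(149.6))
```

View pics/f.png

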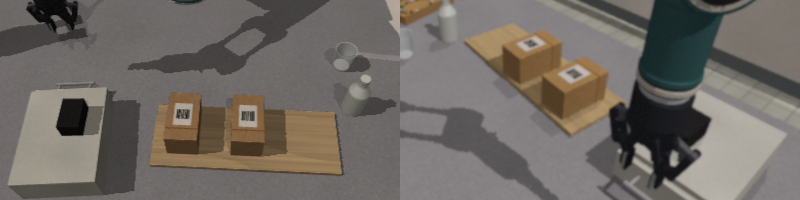

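The final pair of views shows the drawer flush with the cabinet, both cartons on the board with labels up at (183,115) and (248,117), and the bystanders in place. Handing in.

```bash
python3 -c "
from workcell import bot
print(bot.finish_job())"
```

```text
the job is handed in; nothing more can be done
None
```

I handed the job in at about 51 s: both cartons present (the farthest place was empty) lie flat and wholly on the board with labels up. One was knocked aside partway through and I pushed it back. I scanned both in order, and the scanner is back in the shut drawer with the bottle, beaker and foam block undisturbed. The hand-in returned no verdict.

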